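# Load a dental polishing bowl: slacken its left-hand clamp knob, fill, lid on, clamp down

### The job

Load the vibratory polishing bowl: its clamp knob has a left-hand thread, so turn it clockwise a good half turn until the pad is well clear of the lid, swing the clamp bar well aside, lay the lid on the bench, and set every metal casting from the mat into the bowl. Then put the lid back fully home, swing the bar all the way back over it and screw the knob down tight again (anticlockwise). Leave the plaster model, brush pot and jar where they are.

Things in the scene. Friction and masses are not known exactly. Their poses are not given: they have to be found in the camera images.
- clamp_knob (a joint): Black wing knob on top of the clamp bar, upright axis. Value in rad: 0 = screwed down tight (stop), grows when turned CLOCKWISE seen from above (left-hand thread), stop at 4.5. It rises 1.6 mm per rad; at 0 its pad sits 4 mm deep in the cup of the lid boss and comes clear at about 2.5: slacken past 3.1 before swinging the bar; tight is under 0.4. Friction 0.06 N m; stays where left
- knob_grip (a point): Centre of the knob's wing, where to grip it: the wing is 62 mm long (its x axis), 16 mm thick (its y axis), 28 mm high, z up; below it is a 15 mm round neck 16 mm high, then the bar, whose top lies 29.5 mm under this point when tight. It moves with the bar and rises as the knob is slackened
- clamp_bar (a joint): Steel clamp bar (22 mm wide, 14 mm thick, 178 mm from pivot to end) that swings level about the upright post behind the bowl. Value in rad: 0 = across the lid (stop), grows COUNTER-CLOCKWISE seen from above, stop at 1.9. The lid lifts clear from 1.15 on. 2 N at the end pin moves it, and it stays where left. While the knob is tight its pad in the lid's cup blocks the bar
- bar_pivot (a point): Top of the clamp bar on its pivot axis, 108 mm behind the bowl's centre, 59 mm above the bowl's rim; the knob's axis is 108 mm and the end pin 170 mm from it along the bar; its x axis points from the knob to the pivot along the bar, z up
- bar_grip (a point): Upright round black grip pin at the free end of the clamp bar, 14 mm in diameter, 38 mm high; this point is on its axis 20 mm above the bar's top and 18 mm below the pin's top; 62 mm from the knob's axis
- lid_boss (a point): Grip point of the loose lid, on its axis: an aluminium boss 40 mm in diameter, 31 mm high above the flange, with a cup 29 mm wide and 4 mm deep in its top. The point is 9 mm below the boss's top, 22 mm above the flange's top face, 36 mm above the lid's lowest face; z up out of the lid. 0.2 to 0.4 kg; on the bench it stands on its spigot
- lid_flange (a point): Underside of the lid's flange (166 mm across, 6 mm thick) on the lid's axis; below it is the tapered spigot, 8 mm deep, 146 mm across at the flange and 128 mm at the bottom, that enters the bowl. It meets point bowl_rim when the lid is home
- bowl_rim (a point): Centre of the bowl's mouth at the height of its rim (165 mm over the bench). Bowl 166 mm across outside, 150 mm inside; its x axis points from the mouth's centre to the clamp post, z up. The white plinth below is 196 mm across
- bowl_bed (a point): Centre of the bed of ceramic polishing chips in the bowl, firm, 60 mm below the rim, 150 mm across; the castings are laid on it
- casting1_mid (a point): Middle of a horseshoe-shaped metal casting (full-arch framework), 46 x 53 x 10 mm, 45 g, flat on the 2 mm mat at the start; point half-way up. Its bar is 9 mm wide: the front is straight for 13 mm, centred 21 mm along +x; two straight limbs run along x at 22 mm to either side (y), from x = 0 back to -20 mm, where it is open. Two to four castings are there
- casting2_mid (a point): Middle of a second such casting (same shape), may be absent
- casting3_mid (a point): Middle of a third such casting (same shape), may be absent
- casting4_mid (a point): Middle of a fourth such casting (same shape), may be absent
- model_mid (a point): Bystander: plaster model of a jaw with teeth, 62 x 66 x 31 mm, this point half-way up; not to be moved
- brush_pot: Bystander: white cup with brushes, 72 mm across, brushes up to 210 mm high; origin at the centre of its underside; not to be moved
- wax_jar: Bystander: round jar, 68 mm across, 62 mm high; origin at the centre of its underside; not to be moved
There are look-alikes about, which are no part of the job. What is shaped like the part that bears casting1_mid but purple is not meant. Leave any red look-alike of the part that bears casting3_mid alone.

How it is judged:
On the way, in this order (a step that is already met when the one before it is completed fails the run):
1. the knob is slackened clockwise until its pad is clear of the lid (value of joint clamp_knob above 3.1 rad), for 0.2 s.
2. the clamp bar is swung aside (value of joint clamp_bar above 1.15 rad), for 0.2 s.
3. the lid lies on the bench (height (world z) of lid_boss below 0.05 m and linear speed of lid below 0.03 m/s), for 0.2 s.
4. every casting is in the bowl (horizontal distance between each of casting1_mid, casting2_mid, casting3_mid, casting4_mid and bowl_bed below 0.07 m and z of each of casting1_mid, casting2_mid, casting3_mid, casting4_mid in the frame of bowl_rim below -0.008 m), for 0.2 s.
5. the lid is home on the bowl (horizontal distance between lid_flange and bowl_rim below 0.006 m and z of lid_flange in the frame of bowl_rim below 0.003 m and angle between lid_flange's own z axis and vertical below 0.05 rad), for 0.2 s.
6. the clamp bar is back across the lid (value of joint clamp_bar below 0.08 rad), for 0.2 s.
7. the knob is screwed down (value of joint clamp_knob below 0.4 rad), for 0.2 s.
At the end, for the whole second after the job is handed in: Every casting present lies in the bowl, the lid is home (flange within 3 mm of the rim, within 6 mm of centre, level), the clamp bar is back across the lid (under 0.08 rad) and the knob is screwed down (under 0.4 rad) (all of step 4 and all of step 5 and value of joint clamp_bar below 0.08 rad and value of joint clamp_knob below 0.4 rad); the robot touches nothing.
It fails at once if the plaster model is disturbed (moved over 25 mm) (distance of model_mid from where it was at the start of the episode above 0.025 m).
It fails at once if the brush pot is disturbed (moved over 25 mm) (distance of brush_pot from where it was at the start of the episode above 0.025 m).
It fails at once if the jar is disturbed (moved over 25 mm) (distance of wax_jar from where it was at the start of the episode above 0.025 m).
Of casting1, casting2, casting3, casting4 only 2 to 4 are there at a start; the rules pass over those that are not, and their reading is None.
At some moment in a run one of casting1, casting2, casting3, casting4 may be knocked a few centimetres aside while the robot is not near it.
It also fails if it takes over 210 s, if anything falls off the work surface, if the arm or the gripper's body presses on something with over 40 N, if the wrist force passes 120 N, or if a joint passes its speed limit or range.

### The arm

A 6-joint arm with a two-finger parallel gripper is mounted at the origin on the work surface. World frame = base frame: x ahead of the robot, y to its left, z up, the work surface at z = 0. Lengths are in m, angles in rad, forces in N, time in s.
With the tool pointing down it reaches from about 0.275 to 0.775 m from the base axis. Payload 14.6 kg.
Tool frame: the origin (TCP) lies at the very end of the fingers, on their centre line; the grasp point (between the pads) lies robot.grip_point_offset behind it (robot.grip_point_offset is the distance from the TCP to the grasp point, in m); y points along the fingers, x is the direction in which the jaws open and shut, and the axes are right-handed (so a half turn about y gives the same grasp; the last joint's range is limited). The gripper opens to 85 mm and grips with 20 to 120 N. Pads are 22 mm wide; open, the fingers measure 114 mm over their backs; the gripper's body (76 mm by 85 mm) begins 54 mm behind the grasp point. The pads swing forward as they close: fully open they stand 13 mm farther back than shut.
Start: joints at [1.04, 0.263, -0.048, 1.259, 0, 1.415], TCP at [0.193, 0.488, 0.231] pointing down, gripper open.
Joint ranges: [-2.65, 2.65], [-0.89, 1.7], [-1.18, 1.37], [-2.13, 2.11], [-1.35, 1.29], [-3.14, 3.14]. Speed limits (rad/s): [1.89, 1.89, 2.57, 2.79, 3.14, 3.14].

### API

Orientations are given as a unit quaternion [w, x, y, z].
In Python, from station import telemetry, viewer, robot gives the robot as it stands. The module is installed in compiled form; this text tells all that it offers.
- The arm moves only by the tool servo_tool, never from a script. Its argument "rows" is a list that holds one entry, the list of rows, each a list of 6 numbers: the shift along the tool's x, y, z scaled (see below), then the turn, a rotation vector about the tool's x, y, z scaled (see below). In form: [[[dx, dy, dz, ax, ay, az], ...]]. A call has 1 to 8 rows; each row is the pose to reach, as a shift and turn from the pose measured when the call began, along the tool's axes at that moment, turning the shorter way round; what a row does not reach only later rows make up. The controller multiplies each number of a shift by 600 mm and each number of a turn by 360 degrees. A row lasts 1/10 s, in which the tool goes at most 50 mm and 8.59 degrees, less where a joint would pass 70% of its speed; a pose out of reach is approached as far as the arm can. A call with a number of a shift or a turn outside -1 to 1 is refused whole. A call with a gripper value outside its range is refused whole. "hand" is the closure, from -1 (fully open) to 1 (shut), set as the call begins (left out, the last holds). The fingers move at their own pace and stop on an object; "squeeze" is the grip in N (left out, the last holds). Time passes only in rows, so rows that repeat a pose let the fingers close. It gives the time, the measured TCP pose, the force and the opening at its end, in the units of the state.
- telemetry.observe(): the state, without advancing time (a new reading comes with each control period).
- viewer.grab_frame(name): name is "scene" or "top" or "wrist"; returns the picture (384x512x3 uint8, blue, green, red); there is no depth.
- viewer.calibration(name): a dict with "camera_matrix" (3x3 intrinsics, pixels), "extrinsics" (4x4, takes a point from world to camera coordinates). Camera axes: x right, y up, looking along -z (the intrinsics and any distortion apply to the point x, -y, -z); pixel columns grow to the right and rows downward; lengths in m; the calibration is good to about 2 mm. A picture is of the moment at which its call begins: read the wrist's pose just before it. calibration takes no time and is no camera call; for the wrist camera it gives the pose at the moment of the call.
- robot.finish_job(): hands the job in, once; it reports no verdict.
Trained networks look in the newest picture that a camera, given by its name, has taken for a name from the list of things; names that differ only in an ending like _2 or _b are one class to them, and where a whole thing is asked for, a point or a joint stands for the part that bears it (a point fixed in the world has none). Each returns a list of dicts, best first, with "score" (0 to 1); they miss things now and then, are a little off and sometimes report something else, mostly with a low value. They report only what shows in the picture. A call takes as long as a camera call. They do not tell look-alikes from the thing itself.
- viewer.find_in(label, camera): "rect" ([left, top, right, bottom] in pixels, round what is visible of it).
- viewer.trace(label, camera): "pixels" (384x512 bool, what is visible of it) and "rect" ([left, top, right, bottom] in pixels, round what is visible of it).
- viewer.mark_of(label, camera): "at" ([column, row] in pixels: a listed point, or the origin of a listed thing).
The state is a dict: "time_s": time; "joints": joint angles; "qvel": joint speeds; "effort": joint torques, N m; "eef_pos": TCP position; "orientation": TCP orientation; "wrist_force": force on the tool from outside, world axes, zero at the start; "moment": the same for the moment, N m; "width": opening from 0.0 (shut) to 1.0 (fully open).
Only numpy, scipy, OpenCV 4.12 (cv2) and the standard library are available. Lean on these libraries where they do the work, as an engineer would, in place of code of your own. Each camera call takes 0.05 s, during which the arm holds its last target. There are 200 camera calls.

## Working session

There is one attempt and no reset: what is moved stays moved. The work goes in short steps, Python scripts to look and compute and a tool call to move; the robot and the scene stay as the last step left them, time stands still between calls to the robot, and variables do not carry over. Pictures are saved under pics/ and viewed, on a budget of 14 in all, crops included, one or two more only if the job needs it, and the job is handed in when it is done.

Besides the shell and the picture viewer there is one more tool, called after "Emit:" as name(argument=value, ...), one argument or row to a line, values as JSON. servo_tool: Moves the arm, as the interface text tells. Its arguments: {"type":"object","properties":{"rows":{"type":"array"},"hand":{"type":"number"},"squeeze":{"type":"number"}},"required":["rows"]}

```bash
mkdir -p pics; cat > h.py <<'E'
import numpy as np, cv2
from station import telemetry, viewer, robot
from scipy.spatial.transform import Rotation as R
def cal(c):
    k=viewer.calibration(c); return np.array(k["camera_matrix"]),np.array(k["extrinsics"])
def ray(c,p,k=None):
    K,E=k or cal(c); d=np.linalg.inv(K)@[p[0],p[1],1]; d=np.array([d[0],-d[1],-d[2]])
    return -E[:3,:3].T@E[:3,3], E[:3,:3].T@d
def onz(c,p,z,k=None):
    o,d=ray(c,p,k); return o+d*(z-o[2])/d[2]
def proj(c,P,k=None):
    K,E=k or cal(c); q=E[:3,:3]@np.asarray(P)+E[:3,3]; u=K@[q[0],-q[1],-q[2]]; return u[:2]/u[2]
def tri(obs):
    A=np.zeros((3,3));b=np.zeros(3)
    for o,d in obs:
        d=d/np.linalg.norm(d);M=np.eye(3)-np.outer(d,d);A+=M;b+=M@o
    return np.linalg.solve(A,b)
def pose():
    s=telemetry.observe(); return np.array(s["eef_pos"]),R.from_quat(np.roll(s["orientation"],-1)),s
def goto(P,xdir_deg=None):
    """numbers for a move: TCP to P, tool down (z axis? checked), jaw axis x at angle"""
    p,r,s=pose(); d=r.inv().apply(np.asarray(P)-p)/0.6
    a=np.zeros(3)
    if xdir_deg is not None:
        best=None
        for k in (0,180):
            t=np.radians(xdir_deg+k); x=np.array([np.cos(t),np.sin(t),0]); 
            y=np.array([0,0,-1.]); T=R.from_matrix(np.array([x,y,np.cross(x,y)]).T)
            v=(r.inv()*T).as_rotvec()/(2*np.pi)
            if best is None or np.linalg.norm(v)<np.linalg.norm(best): best=v
        a=best
    print("move",np.round(np.r_[d,a],4).tolist(),"deg",round(np.linalg.norm(a)*360,1),"mm",round(np.linalg.norm(d)*600))
E
cat > a.py <<'E'
from h import *
s=telemetry.observe(); print({k:np.round(v,3).tolist() for k,v in s.items()}, robot.grip_point_offset)
p,r,_=pose(); print(r.as_matrix().round(2))
for c in ("scene","top"):
    im=viewer.grab_frame(c); cv2.imwrite(f"pics/{c}0.png",im)
    print(c,-cal(c)[1][:3,:3].T@cal(c)[1][:3,3])
    for n in ["knob_grip","bar_pivot","bar_grip","lid_boss","bowl_rim","casting1_mid","model_mid","brush_pot","wax_jar"]:
        print(n,[(round(m["score"],2),np.round(m["at"]).tolist()) for m in viewer.mark_of(n,c)][:8])
E
python3 a.py
```

```text
{'time_s': 0.0, 'joints': [1.04, 0.264, -0.049, 1.259, 0.0, 1.415], 'qvel': [-0.001, -0.0, -0.003, -0.001, -0.0, -0.0], 'effort': [0.002, -63.761, 38.457, 0.014, 0.0, 0.0], 'eef_pos': [0.193, 0.488, 0.231], 'orientation': [-0.584, 0.585, 0.397, -0.398], 'wrist_force': [-0.887, 0.068, -0.129], 'moment': [-0.001, -0.031, -0.028], 'width': 1.002} 0.0187
[[ 0.37 -0.   -0.93]
 [ 0.93 -0.    0.37]
 [-0.   -1.    0.  ]]
scene [ 1.12069986 -0.09287792  1.01767491]
knob_grip [(0.85, [312.0, 156.0])]
bar_pivot [(0.95, [308.0, 197.0])]
bar_grip [(0.79, [311.0, 139.0])]
lid_boss [(0.58, [307.0, 171.0]), (0.24, [160.0, 272.0])]
bowl_rim []
casting1_mid [(0.66, [130.0, 197.0]), (0.57, [172.0, 191.0])]
model_mid [(0.85, [158.0, 272.0])]
brush_pot [(0.85, [387.0, 226.0])]
wax_jar [(0.57, [210.0, 272.0])]
top [0.565393   0.01337187 1.25563175]
knob_grip [(0.64, [191.0, 204.0])]
bar_pivot [(0.71, [122.0, 171.0])]
bar_grip [(0.98, [188.0, 226.0])]
lid_boss [(0.76, [199.0, 201.0])]
bowl_rim [(0.29, [350.0, 154.0])]
casting1_mid [(0.44, [373.0, 237.0]), (0.4, [331.0, 240.0])]
model_mid [(0.25, [370.0, 201.0])]
brush_pot [(0.74, [122.0, 170.0])]
wax_jar [(0.97, [304.0, 145.0])]
```

```bash
python3 - <<'E'
import cv2
a=cv2.imread("pics/scene0.png");b=cv2.imread("pics/top0.png")
cv2.imwrite("pics/s1.png",cv2.resize(a,(800,600),interpolation=3));cv2.imwrite("pics/t1.png",cv2.resize(b,(800,600),interpolation=3))
E
```

```text
(no output)
```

View pics/s1.png

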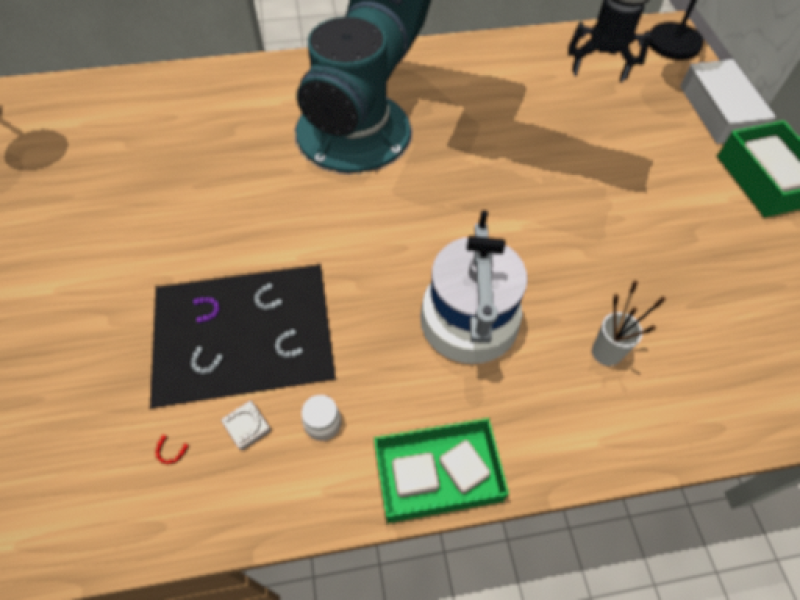

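View pics/t1.png

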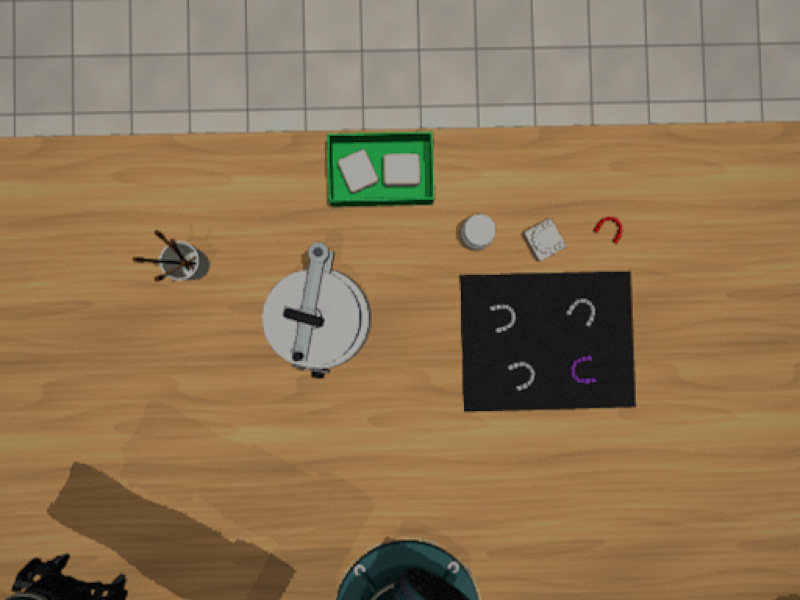

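The top view shows three silver castings at about (502,318), (581,312) and (521,376) in 800-px coordinates. The purple one at (583,370) and the red one at (607,229) are look-alikes. The bowl is at (317,318) with the bar pivot at (319,252), and the bar swings to the right (−y), toward the jar's side but above it.

```bash
cat > b.py <<'E'
from h import *
s=512/800
for n,z,sc,tp in [("knob",.2535,(312,156),(304*s,318*s)),("pivot",.224,(308,197),(319*s,252*s)),("pin",.244,(311,139),(298*s,356*s)),
  ("jar",.062,(320*s,404*s),(478*s,231*s)),("model",.031,(246*s,422*s),(544*s,239*s)),("c1",.007,(207*s,360*s),(581*s,312*s)),("c2",.007,(289*s,344*s),(502*s,318*s)),("c3",.007,(267*s,297*s),(521*s,376*s)),("pot",.0,(612*s,350*s),(185*s,260*s)),("mat near L",.002,(156*s,287*s),(464*s,410*s))]:
    a,b=onz("scene",sc,z),onz("top",tp,z); print(n,a[:2].round(3),b[:2].round(3),tri([ray("scene",sc),ray("top",tp)]).round(3))
for c in("scene","top"): print(c,cal(c)[0].round(0).tolist())
E
python3 b.py
python3 - <<'E'
from h import *
for c in ("scene","top"):
    viewer.grab_frame(c); k=viewer.trace("knob_grip",c)
    for m in k[:1]:
        ys,xs=np.nonzero(m["pixels"]); print(c,m["score"],m["rect"],len(xs),cv2.minAreaRect(np.c_[xs,ys].astype(np.float32)))
        (cx,cy),(w,h),a=cv2.minAreaRect(np.c_[xs,ys].astype(np.float32))
        v=np.linalg.eigh(np.cov(np.c_[xs,ys].T))[1][:,1]
        P=onz(c,np.array([cx,cy])-12*v,.2605);Q=onz(c,np.array([cx,cy])+12*v,.2605);d=Q-P
        print("center",((P+Q)/2).round(3),"angle",np.degrees(np.arctan2(d[1],d[0]))%180)
E
```

```text
knob [0.575 0.158] [0.574 0.152] [0.575 0.155 0.254]
pivot [0.675 0.126] [0.681 0.13 ] [0.679 0.127 0.231]
pin [0.513 0.172] [0.514 0.164] [0.516 0.167 0.248]
jar [ 0.725 -0.15 ] [ 0.731 -0.152] [ 0.73  -0.15   0.074]
model [ 0.723 -0.282] [ 0.717 -0.284] [ 0.718 -0.285  0.02 ]
c1 [ 0.578 -0.354] [ 0.574 -0.358] [ 0.574 -0.358  0.001]
c2 [ 0.57  -0.199] [ 0.566 -0.202] [ 0.566 -0.201  0.001]
c3 [ 0.456 -0.235] [ 0.452 -0.235] [ 0.451 -0.236 -0.   ]
pot [0.685 0.415] [0.696 0.418] [0.693 0.409 0.019]
mat near L [ 0.391 -0.456] [ 0.388 -0.122] [ 0.476 -0.243  0.198]
scene [[377.0, 0.0, 257.0], [0.0, 377.0, 193.0], [0.0, 0.0, 1.0]]
top [[408.0, 0.0, 258.0], [0.0, 408.0, 192.0], [0.0, 0.0, 1.0]]
scene 0.52 [298.6, 149.8, 324.7, 165.1] 295 ((310.5132751464844, 157.30088806152344), (25.144182205200195, 13.70291519165039), 3.814074993133545)
center [0.583 0.151 0.26 ] angle 74.57085205093263
top 0.5 [178.6, 198.5, 204.9, 208.8] 129 ((193.94338989257812, 202.6981201171875), (23.07657241821289, 5.7691426277160645), 15.945395469665527)
center [0.576 0.153 0.26 ] angle 72.48789618285126
```

```bash
python3 - <<'E'
from h import *
goto((.54,.18,.36),164)
E
```

```text
move [-0.2657, -0.2145, -0.7271, -0.0, 0.2346, 0.0] deg 84.5 mm 482
```

Emit:
servo_tool(
  rows=[
    [[0,-0.2,0,0,-0.02,0],[-0.03,-0.2145,-0.08,0,-0.04,0],[-0.06,-0.2145,-0.16,0,-0.06,0],[-0.09,-0.2145,-0.24,0,-0.083,0],[-0.12,-0.2145,-0.32,0,-0.105,0],[-0.15,-0.2145,-0.4,0,-0.128,0],[-0.18,-0.2145,-0.48,0,-0.15,0],[-0.2,-0.2145,-0.55,0,-0.172,0]],
  ],
  hand=0,
)

```text
time_s: 2.0
eef_pos: [0.4124, 0.2922, 0.3597]
orientation: [-0.309, 0.309, 0.636, -0.636]
wrist_force: [1.0, 0.5, -0.0]
width: 0.5
```

```bash
python3 - <<'E'
from h import *
goto((.54,.16,.36),164)
print(pose()[2]['joints'],pose()[0],pose()[2]['width'])
E
```

```text
move [-0.3047, -0.0004, -0.0311, 0.0001, -0.0995, -0.0] deg 35.8 mm 184
[ 4.55077661e-01  2.25420983e-01  2.45530162e-01  1.59030745e+00
  5.61381746e-05 -2.11071617e-01] [0.41236963 0.29220424 0.35971179] 0.4999877563029924
```

Emit:
servo_tool(
  rows=[
    [[-0.06,0,-0.006,0,-0.02,0],[-0.12,0,-0.012,0,-0.04,0],[-0.18,0,-0.018,0,-0.06,0],[-0.24,0,-0.025,0,-0.08,0],[-0.305,0,-0.031,0,-0.0995,0],[-0.305,0,-0.031,0,-0.0995,0],[-0.305,0,-0.031,0,-0.0995,0]],
  ],
)

```text
time_s: 2.7
eef_pos: [0.5404, 0.1593, 0.3593]
orientation: [-0.099, 0.099, 0.7, -0.7]
wrist_force: [0.0, 0.4, -0.4]
width: 0.502
```

```bash
python3 - <<'E'
from h import *
k=cal("wrist"); im=viewer.grab_frame("wrist")
for n,z in [("knob_grip",.2535),("bar_grip",.244),("bar_pivot",.224)]:
    for m in viewer.mark_of(n,"wrist")[:2]:
        print(n,m["score"],np.round(m["at"]),onz("wrist",m["at"],z,k).round(4))
m=viewer.trace("knob_grip","wrist")
if m:
    m=m[0];ys,xs=np.nonzero(m["pixels"]);print(m["score"],m["rect"])
    cv2.drawContours(im,cv2.findContours(m["pixels"].astype(np.uint8),0,2)[0],-1,(0,255,0),1)
cv2.imwrite("pics/w1.png",im);print(pose()[0],k[1].round(3).tolist())
E
```

```text
knob_grip 0.62 [208. 199.] [0.5774 0.1551 0.2535]
bar_grip 0.62 [283. 188.] [0.5156 0.1662 0.244 ]
bar_grip 0.16 [224. 174.] [0.5597 0.1408 0.244 ]
bar_pivot 0.7 [101. 194.] [0.6773 0.1321 0.224 ]
0.87 [194.8, 154.6, 221.7, 237.0]
[0.53950339 0.16058778 0.36005503] [[-0.961, 0.278, 0.001, 0.474], [-0.266, -0.916, -0.3, 0.367], [-0.083, -0.289, 0.954, -0.411], [0.0, 0.0, 0.0, 1.0]]
```

View pics/w1.png

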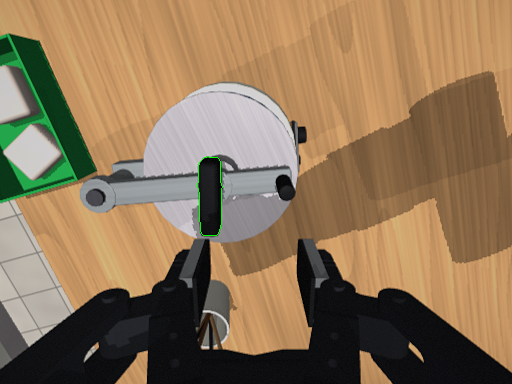

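```bash
python3 - <<'E'
from h import *
goto((.5765,.1545,.30),165);goto((.5765,.1545,.236),165)
E
```

```text
move [-0.062, 0.1001, -0.0072, 0.0001, -0.0027, -0.0001] deg 1.0 mm 71
move [-0.0619, 0.2068, -0.0071, 0.0001, -0.0027, -0.0001] deg 1.0 mm 130
```

Emit:
servo_tool(
  rows=[
    [[-0.062,0.05,-0.007,0,-0.0027,0],[-0.062,0.1,-0.007,0,-0.0027,0],[-0.062,0.14,-0.007,0,-0.0027,0],[-0.062,0.18,-0.007,0,-0.0027,0],[-0.062,0.207,-0.007,0,-0.0027,0],[-0.062,0.207,-0.007,0,-0.0027,0],[-0.062,0.207,-0.007,0,-0.0027,0]],
  ],
)

```text
time_s: 3.65
eef_pos: [0.5764, 0.1549, 0.2367]
orientation: [-0.092, 0.093, 0.701, -0.701]
wrist_force: [0.2, -0.5, 0.9]
width: 0.499
```

Emit:
servo_tool(
  rows=[
    [[0,0,0,0,0,0],[0,0,0,0,0,0],[0,0,0,0,0,0],[0,0,0,0,0,0],[0,0,0,0,0,0],[0,0,0,0,0,0]],
  ],
  hand=1,
  squeeze=40,
)

```text
time_s: 4.25
eef_pos: [0.5763, 0.155, 0.2379]
orientation: [-0.091, 0.093, 0.702, -0.701]
wrist_force: [-3.3, -0.2, 7.9]
width: 0.175
```

Emit:
servo_tool(
  rows=[
    [[0,-0.0004,0,0,0.022,0],[0,-0.0008,0,0,0.044,0],[0,-0.0012,0,0,0.066,0],[0,-0.0016,0,0,0.088,0],[0,-0.002,0,0,0.11,0],[0,-0.0024,0,0,0.132,0],[0,-0.0027,0,0,0.154,0],[0,-0.003,0,0,0.176,0]],
  ],
)

```text
time_s: 5.05
eef_pos: [0.5773, 0.154, 0.2399]
orientation: [-0.447, 0.45, 0.547, -0.546]
wrist_force: [5.7, -9.2, -6.7]
width: 0.18
```

```bash
python3 - <<'E'
from h import *
s=pose()[2]; print(s['joints'],s['wrist_force'],s['moment'],s['eef_pos'])
E
```

```text
[ 0.12524686  0.38551214  0.15871472  1.34004579 -0.00197914 -0.07186585] [ 5.73431045 -9.21423984 -6.74279671] [-1.91145284 -1.26174078  0.05413216] [0.57726465 0.15395259 0.23989685]
```

Emit:
servo_tool(
  rows=[
    [[0,-0.0004,0,0,0.022,0],[0,-0.0008,0,0,0.044,0],[0,-0.0012,0,0,0.066,0],[0,-0.0016,0,0,0.088,0],[0,-0.002,0,0,0.11,0],[0,-0.0024,0,0,0.132,0],[0,-0.0027,0,0,0.154,0],[0,-0.003,0,0,0.176,0]],
  ],
)

```text
time_s: 5.85
eef_pos: [0.5768, 0.1523, 0.2416]
orientation: [-0.667, 0.671, 0.228, -0.227]
wrist_force: [-4.1, -12.4, -2.7]
width: 0.181
```

Emit:
servo_tool(
  rows=[
    [[0,-0.0004,0,0,0.022,0],[0,-0.0008,0,0,0.044,0],[0,-0.0012,0,0,0.066,0],[0,-0.0016,0,0,0.088,0],[0,-0.002,0,0,0.11,0],[0,-0.0024,0,0,0.132,0],[0,-0.0027,0,0,0.154,0],[0,-0.003,0,0,0.176,0]],
  ],
)

```text
time_s: 6.65
eef_pos: [0.5751, 0.152, 0.2433]
orientation: [-0.687, 0.691, -0.16, 0.16]
wrist_force: [-10.7, -3.0, 1.6]
width: 0.182
```

Emit:
servo_tool(
  rows=[
    [[0,-0.0004,0,0,0.022,0],[0,-0.0008,0,0,0.044,0],[0,-0.0012,0,0,0.066,0],[0,-0.0014,0,0,0.08,0],[0,-0.0014,0,0,0.08,0]],
  ],
)

```text
time_s: 7.15
eef_pos: [0.5743, 0.1524, 0.2442]
orientation: [-0.625, 0.629, -0.327, 0.327]
wrist_force: [-5.2, 1.8, -2.5]
width: 0.181
```

```bash
python3 - <<'E'
from h import *
s=pose()[2]; print(s['joints'],s['wrist_force'],s['moment'],s['eef_pos'],pose()[1].as_matrix()[:,0])
E
```

```text
[ 0.12465728  0.3842397   0.16823414  1.35752953 -0.00468587  2.65723944] [-5.17787338  1.82271597 -2.54114582] [ 0.73748635  1.08221808 -0.0257827 ] [0.57429197 0.15244955 0.244188  ] [ 0.57206446 -0.82020364  0.00287159]
```

Emit:
servo_tool(
  rows=[
    [[0,0,0,0,0,0],[0,0,0,0,0,0],[0,0,0,0,0,0],[0,-0.06,0,0,0,0],[0,-0.1,0,0,-0.022,0],[0,-0.1,0,0,-0.044,0],[0,-0.1,0,0,-0.066,0],[0,-0.1,0,0,-0.088,0]],
  ],
  hand=0.2,
)

```text
time_s: 7.95
eef_pos: [0.5747, 0.1527, 0.3045]
orientation: [-0.691, 0.695, -0.142, 0.141]
wrist_force: [-0.2, -0.5, 0.4]
width: 0.401
```

Emit:
servo_tool(
  rows=[
    [[0,0,0,0,-0.022,0],[0,0,0,0,-0.044,0],[0,0,0,0,-0.066,0],[0,0,0,0,-0.088,0],[0,0,0,0,-0.11,0],[0,0,0,0,-0.132,0],[0,0,0,0,-0.154,0],[0,0,0,0,-0.176,0]],
  ],
)

```text
time_s: 8.75
eef_pos: [0.5749, 0.1526, 0.3047]
orientation: [-0.662, 0.665, 0.244, -0.246]
wrist_force: [-0.7, -0.1, -0.2]
width: 0.398
```

```bash
python3 - <<'E'
from h import *
k=cal("wrist"); im=viewer.grab_frame("wrist");cv2.imwrite("pics/w2.png",im)
for n,z in [("knob_grip",.2595),("bar_grip",.244),("bar_pivot",.224)]:
    for m in viewer.mark_of(n,"wrist")[:2]:
        print(n,m["score"],np.round(m["at"]),onz("wrist",m["at"],z,k).round(4))
P=(.5145,.1675)
goto(P+(.30,),78);goto(P+(.232,),78)
E
```

```text
knob_grip 0.7 [251. 219.] [0.5728 0.1519 0.2595]
bar_grip 0.74 [192. 140.] [0.5129 0.1634 0.244 ]
bar_grip 0.41 [338. 297.] [0.6668 0.1414 0.244 ]
bar_pivot 0.85 [339. 296.] [0.6807 0.1359 0.224 ]
move [-0.061, 0.0077, 0.0836, 0.0003, -0.1055, -0.0008] deg 38.0 mm 62
move [-0.0605, 0.121, 0.084, 0.0003, -0.1055, -0.0008] deg 38.0 mm 96
```

View pics/w2.png

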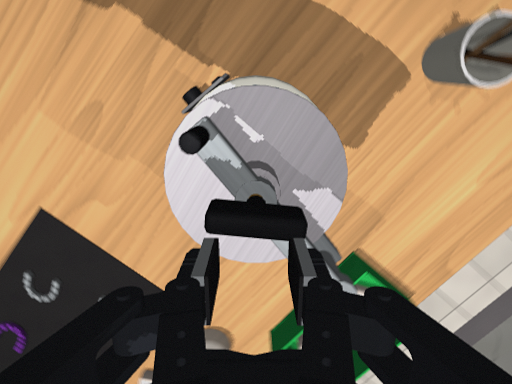

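Emit:
servo_tool(
  rows=[
    [[-0.03,0.0,0.04,0,-0.022,0],[-0.06,0,0.084,0,-0.044,0],[-0.061,0,0.084,0,-0.066,0],[-0.061,0,0.084,0,-0.088,0],[-0.061,0.03,0.084,0,-0.1055,0],[-0.061,0.08,0.084,0,-0.1055,0],[-0.061,0.121,0.084,0,-0.1055,0],[-0.061,0.121,0.084,0,-0.1055,0]],
  ],
)

```text
time_s: 9.75
eef_pos: [0.5129, 0.1671, 0.2297]
orientation: [-0.55, 0.551, 0.441, -0.447]
wrist_force: [-0.6, 0.5, 0.2]
width: 0.4
```

Emit:
servo_tool(
  rows=[
    [[0,0,0,0,0,0],[0,0,0,0,0,0],[0,0,0,0,0,0]],
  ],
  hand=0.5,
)

```text
time_s: 10.05
eef_pos: [0.5135, 0.1672, 0.2308]
orientation: [-0.55, 0.551, 0.442, -0.446]
wrist_force: [0.1, -0.0, -0.4]
width: 0.251
```

```bash
cat > arc.py <<'E'
import sys
from h import *
# arc rows from current pose about pivot, given total CCW angle (rad) for this call in n rows
piv=np.array([.681,.132]); tot=float(sys.argv[1]); n=int(sys.argv[2])
p,r,s=pose(); print(p.round(4),s['wrist_force'],s['width'],s['joints'][5], np.linalg.norm(p[:2]-piv))
for i in range(1,n+1):
    a=tot*i/n; Q=piv+np.array([[np.cos(a),-np.sin(a)],[np.sin(a),np.cos(a)]])@(p[:2]-piv)
    d=r.inv().apply(np.r_[Q-p[:2],0])/.6; print([round(d[0],3),0,round(d[2],3),0,round(-a/2/np.pi,4),0],end=", ")
E
python3 arc.py .9 8
```

```text
[0.5135 0.1672 0.2308] [ 0.10473691 -0.00205643 -0.35913154] 0.25099757499075764 0.37960472679357643 0.17116418398928815
[np.float64(-0.032), 0, np.float64(-0.002), 0, -0.0179, 0], [np.float64(-0.064), 0, np.float64(-0.008), 0, -0.0358, 0], [np.float64(-0.094), 0, np.float64(-0.017), 0, -0.0537, 0], [np.float64(-0.124), 0, np.float64(-0.029), 0, -0.0716, 0], [np.float64(-0.152), 0, np.float64(-0.045), 0, -0.0895, 0], [np.float64(-0.178), 0, np.float64(-0.064), 0, -0.1074, 0], [np.float64(-0.202), 0, np.float64(-0.085), 0, -0.1253, 0], [np.float64(-0.223), 0, np.float64(-0.109), 0, -0.1432, 0],
```

Emit:
servo_tool(
  rows=[
    [[-0.032,0,-0.002,0,-0.018,0],[-0.064,0,-0.008,0,-0.036,0],[-0.094,0,-0.017,0,-0.0537,0],[-0.124,0,-0.029,0,-0.0716,0],[-0.152,0,-0.045,0,-0.0895,0],[-0.178,0,-0.064,0,-0.1074,0],[-0.202,0,-0.085,0,-0.1253,0],[-0.223,0,-0.109,0,-0.1432,0]],
  ],
)

```text
time_s: 10.85
eef_pos: [0.5493, 0.022, 0.2323]
orientation: [0.301, -0.301, -0.638, 0.642]
wrist_force: [0.1, 3.6, -0.5]
width: 0.247
```

Emit:
servo_tool(
  rows=[
    [[-0.032,0,-0.002,0,-0.018,0],[-0.064,0,-0.008,0,-0.036,0],[-0.094,0,-0.017,0,-0.0537,0],[-0.124,0,-0.029,0,-0.0716,0],[-0.152,0,-0.045,0,-0.0895,0],[-0.178,0,-0.064,0,-0.1074,0],[-0.178,0,-0.064,0,-0.1074,0],[-0.178,0,-0.064,0,-0.1074,0]],
  ],
)

```text
time_s: 11.65
eef_pos: [0.6469, -0.0358, 0.2325]
orientation: [0.074, -0.073, -0.701, 0.705]
wrist_force: [-0.5, 0.1, 0.1]
width: 0.25
```

Emit:
servo_tool(
  rows=[
    [[0,0,0,0,0,0],[0,0,0,0,0,0],[0,-0.05,0,0,0,0],[0,-0.11,0,0,0,0],[0,-0.11,0,0,0,0]],
  ],
  hand=0.1,
)

```text
time_s: 12.15
eef_pos: [0.6476, -0.0354, 0.3032]
orientation: [0.072, -0.075, -0.701, 0.705]
wrist_force: [0.3, -0.4, -0.0]
width: 0.447
```

```bash
python3 - <<'E'
from h import *
s=pose()[2];print(np.round(s['joints'],2),pose()[1].as_matrix()[:,0].round(2))
im=viewer.grab_frame("top");cv2.imwrite("pics/t2.png",im[60:340,60:440])
for n,z in [("lid_boss",.193),("bar_grip",.244),("knob_grip",.26),("bowl_rim",.165),("casting1_mid",.007)]:
    for m in viewer.mark_of(n,"top")[:4]: print(n,round(m["score"],2),np.round(m["at"]),onz("top",m["at"],z).round(4))
E
```

```text
[-0.18  0.49  0.5   1.58 -0.01 -1.54] [-0.98  0.21 -0.  ]
lid_boss 0.97 [199. 201.] [0.582  0.1494 0.193 ]
lid_boss 0.64 [201. 159.] [0.6896 0.1416 0.193 ]
bar_grip 0.61 [373. 198.] [ 0.5764 -0.2901  0.244 ]
casting1_mid 0.62 [331. 238.] [ 0.4592 -0.2294  0.007 ]
casting1_mid 0.43 [372. 237.] [ 0.4583 -0.3528  0.007 ]
```

View pics/t2.png

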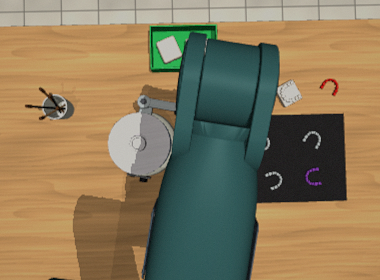

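```bash
python3 - <<'E'
from h import *
goto((.560,.150,.31),168)
E
```

```text
move [0.2053, -0.0215, -0.2722, -0.0009, 0.0001, 0.0005] deg 0.4 mm 205
```

Emit:
servo_tool(
  rows=[
    [[0.05,-0.02,-0.065,0,0,0],[0.1,-0.02,-0.13,0,0,0],[0.15,-0.02,-0.2,0,0,0],[0.205,-0.02,-0.272,0,0,0],[0.205,-0.02,-0.272,0,0,0],[0.205,-0.02,-0.272,0,0,0]],
  ],
  hand=-1,
)

```text
time_s: 13.05
eef_pos: [0.5594, 0.1509, 0.3089]
orientation: [0.074, -0.071, -0.701, 0.705]
wrist_force: [0.3, -0.2, -0.2]
width: 1.0
```

```bash
python3 - <<'E'
from h import *
s=pose()[2];print(np.round(s['joints'],2),pose()[0],s['width'])
k=cal("wrist"); im=viewer.grab_frame("wrist");cv2.imwrite("pics/w3.png",im)
for n,z in [("lid_boss",.193),("lid_flange",.171),("bowl_rim",.165),("bar_pivot",.224)]:
    for m in viewer.mark_of(n,"wrist")[:2]:
        print(n,round(m["score"],2),np.round(m["at"]),onz("wrist",m["at"],z,k).round(4))
for n in ("lid_boss",):
  for m in viewer.trace(n,"wrist")[:1]:
    c=max(cv2.findContours(m["pixels"].astype(np.uint8),0,1)[0],key=len)[:,0,:]
    c=cv2.convexHull(c)[:,0,:]; P=np.array([onz("wrist",q,.169,k)[:2] for q in c])
    print(m["score"],m["rect"],cv2.minEnclosingCircle(P.astype(np.float32)), cv2.fitEllipse(P.astype(np.float32)))
    cv2.polylines(im,[c.astype(int)],1,(0,255,0),1)
cv2.imwrite("pics/w3.png",im)
E
```

```text
[ 0.13  0.36  0.3   1.52 -0.   -1.24] [0.55935576 0.15091353 0.30894349] 0.999805447377896
lid_boss 0.86 [233. 195.] [0.5765 0.1529 0.193 ]
lid_flange 0.9 [236. 186.] [0.5745 0.1521 0.171 ]
lid_flange 0.74 [ 94. 206.] [0.7087 0.1436 0.171 ]
bowl_rim 0.64 [210. 311.] [0.6331 0.2829 0.165 ]
bar_pivot 0.71 [ 95. 208.] [0.6772 0.1328 0.224 ]
0.86 [147.4, 94.9, 325.8, 266.6] ((0.5746728777885437, 0.15373709797859192), 0.08370985090732574) ((0.5745977759361267, 0.15359492599964142), (0.16585010290145874, 0.1661422848701477), 34.70956039428711)
```

View pics/w3.png

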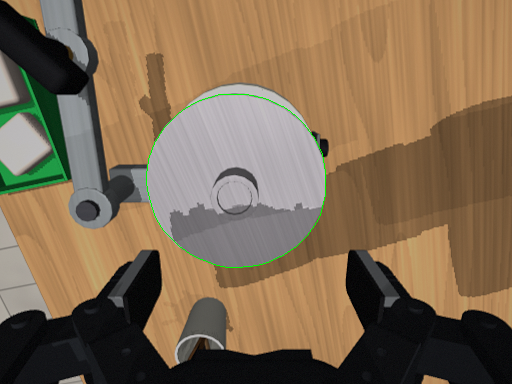

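```bash
python3 - <<'E'
from h import *
goto((.575,.1535,.177),168)
E
```

```text
move [-0.0225, 0.2194, -0.014, -0.0009, -0.0001, 0.0006] deg 0.4 mm 133
```

Emit:
servo_tool(
  rows=[
    [[-0.022,0.05,-0.014,0,0,0],[-0.022,0.1,-0.014,0,0,0],[-0.022,0.15,-0.014,0,0,0],[-0.022,0.19,-0.014,0,0,0],[-0.022,0.219,-0.014,0,0,0],[-0.022,0.219,-0.014,0,0,0],[-0.022,0.219,-0.014,0,0,0]],
  ],
)

```text
time_s: 14.05
eef_pos: [0.575, 0.1531, 0.1777]
orientation: [0.076, -0.073, -0.701, 0.705]
wrist_force: [-0.0, -0.3, 0.6]
width: 1.001
```

Emit:
servo_tool(
  rows=[
    [[0,0,0,0,0,0],[0,0,0,0,0,0],[0,0,0,0,0,0],[0,0,0,0,0,0],[0,0,0,0,0,0],[0,0,0,0,0,0]],
  ],
  hand=1,
  squeeze=60,
)

```text
time_s: 14.65
eef_pos: [0.5755, 0.1531, 0.1787]
orientation: [0.075, -0.074, -0.701, 0.705]
wrist_force: [-0.2, -1.5, 6.5]
width: 0.452
```

Emit:
servo_tool(
  rows=[
    [[0,-0.02,0,0,0,0],[0,-0.05,0,0,0,0],[0,-0.1,0,0,0,0],[0,-0.15,0,0,0,0],[0,-0.2,0,0,0,0],[0,-0.2,0,0,0,0]],
  ],
)

```text
time_s: 15.25
eef_pos: [0.5768, 0.1538, 0.3023]
orientation: [0.073, -0.075, -0.702, 0.705]
wrist_force: [0.2, -0.4, -3.0]
width: 0.449
```

```bash
python3 - <<'E'
from h import *
s=pose()[2];print(np.round(s['joints'],2),s['wrist_force'])
goto((.38,.05,.25),None);goto((.38,.05,.025),None)
E
```

```text
[ 0.13  0.39  0.33  1.51 -0.   -1.23] [ 0.16620828 -0.3507257  -2.96409613]
move [0.2848, 0.0871, 0.2376, 0.0, 0.0, 0.0] deg 0.0 mm 229
move [0.286, 0.4621, 0.2362, 0.0, 0.0, 0.0] deg 0.0 mm 356
```

Emit:
servo_tool(
  rows=[
    [[0.06,0,0.05,0,0,0],[0.12,0.0,0.1,0,0,0],[0.18,0.02,0.15,0,0,0],[0.24,0.06,0.2,0,0,0],[0.286,0.11,0.237,0,0,0],[0.286,0.18,0.237,0,0,0],[0.286,0.25,0.237,0,0,0],[0.286,0.32,0.237,0,0,0]],
  ],
)

```text
time_s: 16.05
eef_pos: [0.3788, 0.0498, 0.1086]
orientation: [0.073, -0.076, -0.702, 0.705]
wrist_force: [1.1, 0.2, -3.1]
width: 0.448
```

```bash
python3 - <<'E'
from h import *
s=pose()[2];print(np.round(s['joints'],2),s['wrist_force'],s['eef_pos'])
goto((.38,.05,.022),None)
E
```

```text
[-0.08  0.1  -0.61  0.85 -0.   -1.44] [ 1.14692728  0.2028787  -3.12156754] [0.37879711 0.04982793 0.10856249]
move [-0.0013, 0.1443, -0.0012, 0.0, 0.0, 0.0] deg 0.0 mm 87
```

Emit:
servo_tool(
  rows=[
    [[0,0.05,0,0,0,0],[0,0.1,0,0,0,0],[0,0.125,0,0,0,0],[0,0.135,0,0,0,0],[0,0.143,0,0,0,0],[0,0.143,0,0,0,0],[0,0.143,0,0,0,0]],
  ],
)

```text
time_s: 16.75
eef_pos: [0.3795, 0.0494, 0.0233]
orientation: [0.073, -0.076, -0.702, 0.705]
wrist_force: [0.5, 0.3, -1.8]
width: 0.45
```

```bash
python3 - <<'E'
from h import *
s=pose()[2];print(np.round(s['joints'],2),s['wrist_force'],s['eef_pos'])
E
```

```text
[-0.08  0.22 -0.77  0.58 -0.   -1.44] [ 0.4811542   0.32384544 -1.79902453] [0.37946697 0.0494175  0.02328503]
```

Emit:
servo_tool(
  rows=[
    [[0,0,0,0,0,0],[0,0,0,0,0,0],[0,0,0,0,0,0],[0,-0.05,0,0,0,0],[0,-0.13,0,0,0,0],[0,-0.2,0,0,0,0],[0,-0.28,0,0,0,0],[0,-0.36,0,0,0,0]],
  ],
  hand=-0.6,
)

```text
time_s: 17.55
eef_pos: [0.378, 0.0504, 0.2416]
orientation: [0.073, -0.076, -0.702, 0.705]
wrist_force: [1.9, 0.2, 0.7]
width: 0.804
```

```bash
python3 - <<'E'
from h import *
goto((.51,-.19,.38),None)
E
```

```text
move [-0.3004, -0.2279, 0.3465, 0.0, 0.0, 0.0] deg 0.0 mm 307
```

Emit:
servo_tool(
  rows=[
    [[-0.05,-0.04,0.055,0,0,0],[-0.1,-0.08,0.11,0,0,0],[-0.15,-0.12,0.165,0,0,0],[-0.2,-0.16,0.22,0,0,0],[-0.25,-0.2,0.29,0,0,0],[-0.3,-0.228,0.345,0,0,0],[-0.3,-0.228,0.345,0,0,0],[-0.3,-0.228,0.345,0,0,0]],
  ],
)

```text
time_s: 18.35
eef_pos: [0.5104, -0.1902, 0.3796]
orientation: [0.074, -0.077, -0.702, 0.704]
wrist_force: [0.1, 1.0, 0.9]
width: 0.797
```

```bash
cat > cast.py <<'E'
import sys
from h import *
from scipy.optimize import least_squares
# model outline of casting: horseshoe, fit pose via mask moments on plane z=.012 (top)
def horseshoe():
    # centreline: limbs y=+-22 from x=-20..0, then curve to front at x=21, straight |y|<6.5
    L=[(-20,22),(0,22)]
    for t in np.linspace(0,np.pi/2,12)[1:]: L.append((21*np.sin(t),6.5+15.5*np.cos(t)))
    L+= [(x,-y) for x,y in L[::-1]]
    return np.array(L)/1000
def fit(mask,k,z=.007):
    ys,xs=np.nonzero(mask); P=np.array([onz("wrist",(x,y),z,k)[:2] for x,y in zip(xs,ys)])
    c=P.mean(0); best=None; H=horseshoe()
    # densify
    H=np.concatenate([np.linspace(H[i],H[i+1],8) for i in range(len(H)-1)])
    from scipy.spatial import cKDTree
    T=cKDTree(P)
    def res(v):
        R2=np.array([[np.cos(v[2]),-np.sin(v[2])],[np.sin(v[2]),np.cos(v[2])]])
        Q=H@R2.T+v[:2]; d1=T.query(Q)[0]; d2=cKDTree(Q).query(P)[0]; return np.r_[d1,np.maximum(d2-.0035,0)]
    for a in np.arange(0,2*np.pi,.4):
        off=np.array([np.cos(a),np.sin(a)])*.004
        s=least_squares(res,np.r_[c-off,a],diff_step=1e-3)
        if best is None or s.cost<best.cost: best=s
    return best.x,np.sqrt(2*best.cost/len(best.fun))
if __name__=="__main__":
    k=cal("wrist"); im=viewer.grab_frame("wrist"); o=im.copy()
    for m in viewer.trace("casting1_mid","wrist")[:7]:
        px=m["pixels"]; col=im[px].mean(0)
        if px.sum()<80: continue
        v,e=fit(px,k); print(round(m["score"],2),np.round(m["rect"]),"bgr",col.round(),"pose",v[:2].round(4),"deg",round(np.degrees(v[2])%360,1),"rms",round(e*1000,2))
        H=horseshoe();R2=np.array([[np.cos(v[2]),-np.sin(v[2])],[np.sin(v[2]),np.cos(v[2])]])
        q=np.array([proj("wrist",np.r_[h@R2.T+v[:2],.007],k) for h in H]); cv2.polylines(o,[q.astype(int)],0,(0,255,0),1)
    cv2.imwrite(sys.argv[1],o)
E
python3 cast.py pics/w4.png
```

```text
0.65 [242.   3. 282.  47.] bgr [163.  65. 127.] pose [ 0.461  -0.3583] deg 95.6 rms 0.53
0.36 [168. 281. 320. 359.] bgr [148. 144. 139.] pose [0.5748 0.1501] deg 128.3 rms 50.64
```

View pics/w4.png

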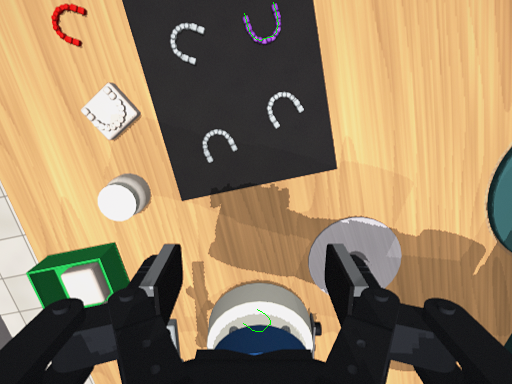

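Silver castings at (187,43), (285,108) and (219,145) lie on the dark mat. Purple (263,25) and red (70,25) are look-alikes, since only grey metal fits. The network missed the silver ones, so I'll segment by colour on the mat.

```bash
cat > seg.py <<'E'
import sys
from cast import *
def run(name,pose_known=None):
    k=cal("wrist"); im=viewer.grab_frame("wrist"); o=im.copy(); hsv=cv2.cvtColor(im,cv2.COLOR_BGR2HSV)
    g=((hsv[...,2]>90)&(hsv[...,1]<70)).astype(np.uint8); g=cv2.morphologyEx(g,cv2.MORPH_CLOSE,np.ones((3,3),np.uint8))
    n,l,st,ce=cv2.connectedComponentsWithStats(g)
    for i in range(1,n):
        P=onz("wrist",ce[i],.007,k)
        if not(.37<P[0]<.66 and -.45<P[1]<-.12) or st[i][4]<100 or st[i][4]>9000: continue
        X=l==i; ring=cv2.dilate(X.astype(np.uint8),np.ones((9,9)))>0; ring&=g==0
        if im[ring].mean()>75: continue
        v,e=fit(X,k); print("px",ce[i].round(),st[i][4],"pose",v[:2].round(4),"deg",round(np.degrees(v[2])%360,1),"rms",round(e*1000,2))
        R2=np.array([[np.cos(v[2]),-np.sin(v[2])],[np.sin(v[2]),np.cos(v[2])]])
        q=np.array([proj("wrist",np.r_[R2@h+v[:2],.007],k) for h in horseshoe()]); cv2.polylines(o,[q.astype(int)],0,(0,255,0),1)
    cv2.imwrite(name,o)
run(sys.argv[1])
E
python3 seg.py pics/w5.png; python3 -c "
import cv2; cv2.imwrite('pics/w5c.png',cv2.resize(cv2.imread('pics/w5.png')[0:200,40:340],None,fx=2.6,fy=2.6))"
```

```text
px [183.  38.] 443 pose [ 0.5758 -0.3585] deg 331.0 rms 0.47
px [281. 104.] 370 pose [ 0.4546 -0.2342] deg 290.0 rms 0.43
px [215. 141.] 355 pose [ 0.5686 -0.1999] deg 279.7 rms 0.49
```

View pics/w5c.png

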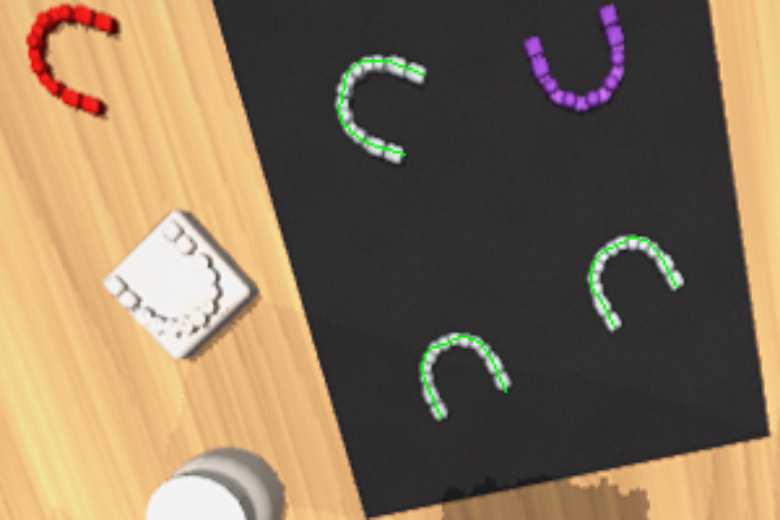

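```bash
python3 - <<'E'
from h import *
goto((.567,-.191,.05),189.7)
E
```

```text
move [-0.0923, 0.5503, -0.0168, -0.0006, -0.0605, -0.0007] deg 21.8 mm 335
```

Emit:
servo_tool(
  rows=[
    [[-0.05,0.07,-0.01,0,-0.02,0],[-0.092,0.15,-0.017,0,-0.04,0],[-0.092,0.23,-0.017,0,-0.06,0],[-0.092,0.31,-0.017,0,-0.0605,0],[-0.092,0.39,-0.017,0,-0.0605,0],[-0.092,0.47,-0.017,0,-0.0605,0],[-0.092,0.53,-0.017,0,-0.0605,0],[-0.092,0.55,-0.017,0,-0.0605,0]],
  ],
  hand=-1,
)

```text
time_s: 19.3
eef_pos: [0.5644, -0.1885, 0.0474]
orientation: [-0.06, 0.06, -0.704, 0.705]
wrist_force: [-0.1, 0.6, -0.5]
width: 1.001
```

```bash
python3 seg.py pics/w6.png; python3 - <<'E'
from h import *
goto((.567,-.191,.001),189.7)
E
```

```text
px [448. 172.] 2696 pose [ 0.4537 -0.2348] deg 294.4 rms 0.47
px [249. 194.] 2354 pose [ 0.5683 -0.2007] deg 282.2 rms 0.36
px [128. 278.] 690 pose [ 0.624  -0.1299] deg 340.8 rms 3.52
px [379. 278.] 721 pose [ 0.4871 -0.1537] deg 219.3 rms 3.53
move [-0.003, 0.0776, 0.0038, -0.0003, 0.0002, 0.0] deg 0.1 mm 47
```

Emit:
servo_tool(
  rows=[
    [[-0.003,0.03,0.004,0,-0.004,0],[-0.003,0.06,0.005,0,-0.006,0],[-0.003,0.076,0.005,0,-0.006,0],[-0.003,0.0775,0.005,0,-0.006,0],[-0.003,0.0775,0.005,0,-0.006,0]],
  ],
)

```text
time_s: 19.85
eef_pos: [0.5676, -0.1918, 0.0023]
orientation: [-0.074, 0.073, -0.702, 0.704]
wrist_force: [0.9, -0.8, 0.9]
width: 0.997
```

Emit:
servo_tool(
  rows=[
    [[0,0,0,0,0,0],[0,0,0,0,0,0],[0,0,0,0,0,0],[0,0,0,0,0,0],[0,0,0,0,0,0]],
  ],
  hand=1,
  squeeze=40,
)

```text
time_s: 20.35
eef_pos: [0.5681, -0.1919, 0.0034]
orientation: [-0.074, 0.073, -0.702, 0.705]
wrist_force: [-1.8, 1.3, 11.4]
width: 0.607
```

Emit:
servo_tool(
  rows=[
    [[0,-0.05,0,0,0,0],[0,-0.13,0,0,0,0],[0,-0.21,0,0,0,0],[0,-0.29,0,0,0,0],[0,-0.37,0,0,0,0],[0,-0.42,0,0,0,0],[0,-0.42,0,0,0,0]],
  ],
)

```text
time_s: 21.05
eef_pos: [0.5686, -0.1916, 0.26]
orientation: [-0.076, 0.071, -0.701, 0.706]
wrist_force: [0.0, 0.8, -1.4]
width: 0.6
```

```bash
python3 - <<'E'
from h import *
k=pose();print(k[2]['wrist_force'],k[2]['width'])
goto((.565,.19,.25),None);goto((.565,.19,.13),None)
E
```

```text
[ 0.0122669   0.77715133 -1.42537133] 0.6000306011795048
move [-0.1256, 0.0125, -0.6237, 0.0, 0.0, 0.0] deg 0.0 mm 382
move [-0.1241, 0.2125, -0.6253, 0.0, 0.0, 0.0] deg 0.0 mm 403
```

Emit:
servo_tool(
  rows=[
    [[0,-0.06,-0.07,0,0,0],[0,-0.06,-0.15,0,0,0],[0,-0.06,-0.23,0,0,0],[0,-0.06,-0.31,0,0,0],[-0.04,-0.06,-0.39,0,0,0],[-0.08,-0.06,-0.47,0,0,0],[-0.125,-0.06,-0.55,0,0,0],[-0.125,-0.03,-0.625,0,0,0]],
  ],
)

```text
time_s: 21.85
eef_pos: [0.5666, 0.1846, 0.278]
orientation: [-0.077, 0.07, -0.701, 0.706]
wrist_force: [-0.0, -0.9, 0.0]
width: 0.599
```

```bash
python3 - <<'E'
from h import *
k=pose();print(k[2]['wrist_force'],k[2]['width'],k[2]['joints'])
goto((.566,.19,.12),None)
E
```

```text
[-0.02127334 -0.88333886  0.00424956] 0.5994816403640524 [ 0.18206748  0.37607655  0.24608663  1.43154702 -0.0079114  -1.59679369]
move [0.0015, 0.2633, -0.0112, 0.0, 0.0, 0.0] deg 0.0 mm 158
```

Emit:
servo_tool(
  rows=[
    [[0.0015,0.07,-0.011,0,0,0],[0.0015,0.14,-0.011,0,0,0],[0.0015,0.21,-0.011,0,0,0],[0.0015,0.25,-0.011,0,0,0],[0.0015,0.263,-0.011,0,0,0],[0.0015,0.263,-0.011,0,0,0]],
  ],
)

```text
time_s: 22.45
eef_pos: [0.5654, 0.1897, 0.1194]
orientation: [-0.076, 0.071, -0.701, 0.706]
wrist_force: [-0.6, 0.5, 1.0]
width: 0.6
```

Emit:
servo_tool(
  rows=[
    [[0,0,0,0,0,0],[0,0,0,0,0,0],[0,0,0,0,0,0],[0,-0.06,0,0,0,0],[0,-0.14,0,0,0,0],[0,-0.22,0,0,0,0],[0,-0.3,0.05,0,0,0],[0,-0.3,0.12,0,0,0]],
  ],
  hand=-0.5,
)

```text
time_s: 23.25
eef_pos: [0.5797, 0.1215, 0.3058]
orientation: [-0.08, 0.069, -0.701, 0.706]
wrist_force: [1.8, -0.7, -0.8]
width: 0.75
```

```bash
python3 - <<'E'
from h import *
k=pose();print(k[2]['wrist_force'],k[2]['width'],k[2]['joints'])
goto((.450,-.2266,.28),204);goto((.450,-.2266,.06),204)
E
```

```text
[ 1.81962894 -0.72862449 -0.835894  ] 0.7503843705749618 [ 0.07226839  0.36556055  0.30403908  1.49285427 -0.00665354 -1.70983316]
move [0.3337, 0.0425, 0.5215, -0.0017, -0.033, -0.0023] deg 11.9 mm 372
move [0.3393, 0.4091, 0.5183, -0.0017, -0.033, -0.0023] deg 11.9 mm 445
```

Emit:
servo_tool(
  rows=[
    [[0.05,0,0.06,0,-0.01,0],[0.1,0,0.13,0,-0.02,0],[0.15,0.03,0.2,-0.0017,-0.033,-0.0023],[0.2,0.06,0.27,-0.0017,-0.033,-0.0023],[0.25,0.1,0.34,-0.0017,-0.033,-0.0023],[0.3,0.15,0.41,-0.0017,-0.033,-0.0023],[0.339,0.2,0.47,-0.0017,-0.033,-0.0023],[0.339,0.26,0.52,-0.0017,-0.033,-0.0023]],
  ],
  hand=-1,
)

```text
time_s: 24.05
eef_pos: [0.4486, -0.212, 0.167]
orientation: [-0.147, 0.146, -0.691, 0.693]
wrist_force: [0.9, -0.3, -0.4]
width: 1.0
```

```bash
python3 seg.py pics/w7.png; python3 - <<'E'
from h import *
k=pose();print(k[0],k[2]['joints'])
goto((.450,-.2266,.001),204)
E
```

```text
px [259. 143.] 1227 pose [ 0.4546 -0.2372] deg 289.5 rms 0.66
[ 0.44765895 -0.21506351  0.1613717 ] [-6.11293632e-01  2.49885346e-01 -2.61950880e-01  1.06115744e+00
 -1.37708405e-03 -2.59782109e+00]
move [0.0036, 0.2673, 0.0195, 0.0002, -0.0005, 0.0004] deg 0.2 mm 161
```

Emit:
servo_tool(
  rows=[
    [[0.003,0.07,0.02,0,0.005,0],[0.003,0.14,0.021,0,0.005,0],[0.003,0.2,0.021,0,0.005,0],[0.003,0.25,0.021,0,0.005,0],[0.003,0.265,0.021,0,0.005,0],[0.003,0.267,0.021,0,0.005,0],[0.003,0.267,0.021,0,0.005,0]],
  ],
)

```text
time_s: 24.8
eef_pos: [0.4515, -0.2277, 0.0024]
orientation: [-0.135, 0.136, -0.694, 0.694]
wrist_force: [-0.2, 0.6, -0.0]
width: 0.998
```

Emit:
servo_tool(
  rows=[
    [[0,0,0,0,0,0],[0,0,0,0,0,0],[0,0,0,0,0,0],[0,0,0,0,0,0],[0,0,0,0,0,0]],
  ],
  hand=1,
  squeeze=40,
)

```text
time_s: 25.3
eef_pos: [0.4521, -0.2281, 0.0037]
orientation: [-0.135, 0.135, -0.693, 0.695]
wrist_force: [-2.3, 1.1, 15.6]
width: 0.607
```

Emit:
servo_tool(
  rows=[
    [[0,-0.05,0,0,0,0],[0,-0.13,0,0,0,0],[0,-0.21,0,0,0,0],[0,-0.29,0,0,0,0],[0,-0.37,0,0,0,0],[0,-0.48,0,0,0,0],[0,-0.48,0,0,0,0]],
  ],
)

```text
time_s: 26.0
eef_pos: [0.4526, -0.228, 0.2969]
orientation: [-0.137, 0.133, -0.692, 0.697]
wrist_force: [0.2, -0.9, -2.0]
width: 0.6
```

```bash
python3 - <<'E'
from h import *
k=pose();print(k[2]['wrist_force'],k[2]['width'])
goto((.565,.137,.29),190);goto((.565,.137,.12),190)
E
```

```text
[ 0.15212712 -0.89192109 -1.96233303] 0.5995117942764656
move [-0.4018, 0.0091, -0.4937, -0.0012, 0.0334, -0.0006] deg 12.0 mm 382
move [-0.4009, 0.2924, -0.4958, -0.0012, 0.0334, -0.0006] deg 12.0 mm 421
```

Emit:
servo_tool(
  rows=[
    [[-0.05,0,-0.06,0,0.01,0],[-0.1,0,-0.12,0,0.02,0],[-0.15,0,-0.18,-0.0012,0.033,-0.0006],[-0.2,0,-0.25,-0.0012,0.033,-0.0006],[-0.26,0,-0.32,-0.0012,0.033,-0.0006],[-0.32,0,-0.39,-0.0012,0.033,-0.0006],[-0.38,0.01,-0.46,-0.0012,0.033,-0.0006],[-0.402,0.02,-0.494,-0.0012,0.033,-0.0006]],
  ],
)

```text
time_s: 26.8
eef_pos: [0.5656, 0.1398, 0.284]
orientation: [0.063, -0.062, 0.704, -0.704]
wrist_force: [0.4, -0.8, -0.2]
width: 0.603
```

```bash
python3 - <<'E'
from h import *
k=pose();print(k[2]['wrist_force'],k[2]['width'],k[2]['joints'])
goto((.565,.135,.122),190)
E
```

```text
[ 0.43380447 -0.83793728 -0.22324662] 0.6031953006618952 [ 1.02255605e-01  3.56699712e-01  2.31812198e-01  1.44426064e+00
  3.82953398e-04 -1.64660029e+00]
move [0.0028, 0.2699, 0.0077, 0.0, 0.0006, -0.0003] deg 0.2 mm 162
```

Emit:
servo_tool(
  rows=[
    [[0.003,0.07,0.008,0,0,0],[0.003,0.14,0.008,0,0,0],[0.003,0.21,0.008,0,0,0],[0.003,0.255,0.008,0,0,0],[0.003,0.269,0.008,0,0,0],[0.003,0.269,0.008,0,0,0]],
  ],
)

```text
time_s: 27.4
eef_pos: [0.5646, 0.1348, 0.1225]
orientation: [0.063, -0.063, 0.704, -0.704]
wrist_force: [-0.8, -0.1, 0.0]
width: 0.602
```

Emit:
servo_tool(
  rows=[
    [[0,0,0,0,0,0],[0,0,0,0,0,0],[0,0,0,0,0,0],[0,-0.06,0,0,0,0],[0,-0.14,0,0,0,0],[0,-0.22,0,0,0,0],[0.04,-0.32,0.0,0,0.02,0],[0.1,-0.32,0.05,0,0.043,0]],
  ],
  hand=-0.5,
)

```text
time_s: 28.2
eef_pos: [0.5146, 0.0979, 0.3183]
orientation: [-0.031, 0.036, 0.707, -0.706]
wrist_force: [0.5, -1.3, 0.1]
width: 0.749
```

```bash
python3 - <<'E'
from h import *
k=pose();print(k[0],k[2]['width'],k[2]['joints'])
im=viewer.grab_frame("wrist");cv2.imwrite("pics/w8.png",im)
goto((.568,-.354,.30),61)
E
```

```text
[0.51464553 0.09790577 0.3183164 ] 0.7492482929882047 [ 3.18817546e-02  2.45773262e-01  1.61704417e-01  1.47878724e+00
  8.79145685e-04 -1.44445681e+00]
move [-0.1755, 0.0335, 0.7315, -0.0007, -0.1863, -0.001] deg 67.1 mm 452
```

View pics/w8.png

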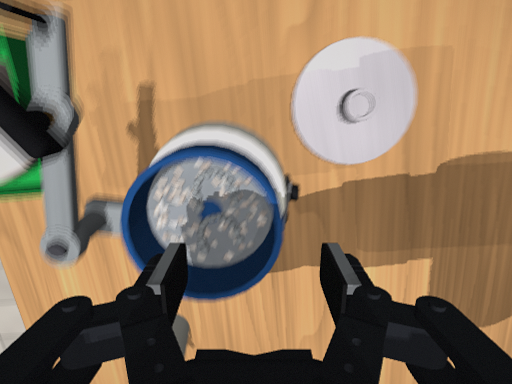

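Emit:
servo_tool(
  rows=[
    [[-0.01,0.0,0.06,0,0.022,0],[-0.02,0,0.14,0,0.044,0],[-0.035,0,0.22,0,0.066,0],[-0.05,0,0.3,0,0.088,0],[-0.07,0,0.38,0,0.11,0],[-0.1,0,0.46,0,0.132,0],[-0.13,0.03,0.54,0,0.154,0],[-0.15,0.03,0.62,0,0.176,0]],
  ],
  hand=-1,
)

```text
time_s: 29.05
eef_pos: [0.5592, -0.283, 0.3013]
orientation: [-0.402, 0.406, 0.581, -0.579]
wrist_force: [0.3, 0.8, -0.2]
width: 0.999
```

```bash
python3 - <<'E'
from h import *
k=pose();print(k[0],k[2]['joints'])
goto((.568,-.34,.25),61)
E
```

```text
[ 0.55915625 -0.2829793   0.30130376] [-0.60004294  0.44045963  0.41290773  1.53761851  0.00349266 -0.95335956]
move [-0.094, 0.0856, 0.0196, 0.0011, 0.1368, 0.0] deg 49.2 mm 77
```

Emit:
servo_tool(
  rows=[
    [[-0.03,0.03,0.01,0,0.022,0],[-0.06,0.06,0.02,0,0.044,0],[-0.094,0.085,0.02,0.001,0.066,0],[-0.094,0.085,0.02,0.001,0.088,0],[-0.094,0.085,0.02,0.001,0.11,0],[-0.094,0.085,0.02,0.001,0.1368,0],[-0.094,0.085,0.02,0.001,0.1368,0],[-0.094,0.085,0.02,0.001,0.1368,0]],
  ],
)

```text
time_s: 29.85
eef_pos: [0.5677, -0.3401, 0.2507]
orientation: [-0.608, 0.609, 0.36, -0.36]
wrist_force: [0.9, 0.7, 0.7]
width: 1.001
```

```bash
python3 seg.py pics/w9.png; python3 - <<'E'
from h import *
k=pose();print(k[0],k[2]['joints'])
goto((.568,-.354,.001),61)
E
```

```text
px [243. 175.] 587 pose [ 0.5752 -0.359 ] deg 325.0 rms 0.49
[ 0.56773059 -0.34006629  0.25064649] [-6.62874411e-01  5.09084053e-01  3.94465645e-01  1.45549635e+00
  4.33047567e-04 -1.60522736e-01]
move [-0.0203, 0.4161, -0.0113, 0.0001, 0.0006, 0.0001] deg 0.2 mm 250
```

Emit:
servo_tool(
  rows=[
    [[-0.02,0.08,-0.011,0,0.008,0],[-0.02,0.16,-0.011,0,0.008,0],[-0.02,0.24,-0.011,0,0.008,0],[-0.02,0.32,-0.011,0,0.008,0],[-0.02,0.38,-0.011,0,0.008,0],[-0.02,0.41,-0.011,0,0.008,0],[-0.02,0.416,-0.011,0,0.008,0],[-0.02,0.416,-0.011,0,0.008,0]],
  ],
)

```text
time_s: 30.7
eef_pos: [0.568, -0.3538, 0.0013]
orientation: [-0.617, 0.617, 0.345, -0.345]
wrist_force: [0.3, -0.5, 1.1]
width: 0.999
```

Emit:
servo_tool(
  rows=[
    [[0,0,0,0,0,0],[0,0,0,0,0,0],[0,0,0,0,0,0],[0,0,0,0,0,0],[0,0,0,0,0,0]],
  ],
  hand=1,
  squeeze=40,
)

```text
time_s: 31.2
eef_pos: [0.5686, -0.3543, 0.003]
orientation: [-0.616, 0.618, 0.346, -0.345]
wrist_force: [-1.4, 1.2, 9.0]
width: 0.606
```

Emit:
servo_tool(
  rows=[
    [[0,-0.05,0,0,0,0],[0,-0.13,0,0,0,0],[0,-0.21,0,0,0,0],[0,-0.29,0,0,0,0],[0,-0.37,0,0,0,0],[0,-0.48,0,0,0,0],[0,-0.48,0,0,0,0]],
  ],
)

```text
time_s: 31.9
eef_pos: [0.5684, -0.3542, 0.2971]
orientation: [-0.614, 0.62, 0.347, -0.344]
wrist_force: [0.4, 0.6, 0.2]
width: 0.604
```

```bash
python3 - <<'E'
from h import *
k=pose();print(k[2]['wrist_force'],k[2]['width'])
goto((.53,0,.30),None);goto((.558,.158,.29),None)
E
```

```text
[0.44269614 0.64647827 0.1573799 ] 0.6044445572155549
move [0.4698, -0.009, 0.3631, 0.0, 0.0, 0.0] deg 0.0 mm 356
move [0.7187, 0.0064, 0.4612, 0.0, 0.0, 0.0] deg 0.0 mm 512
```

Emit:
servo_tool(
  rows=[
    [[0.065,0,0.05,0,0,0],[0.13,0,0.1,0,0,0],[0.195,0,0.15,0,0,0],[0.26,0,0.2,0,0,0],[0.325,0,0.25,0,0,0],[0.39,0,0.3,0,0,0],[0.47,-0.008,0.363,0,0,0],[0.53,0,0.388,0,0,0]],
  ],
)

```text
time_s: 32.7
eef_pos: [0.5352, 0.0403, 0.2963]
orientation: [-0.613, 0.621, 0.348, -0.343]
wrist_force: [1.8, -0.2, 0.0]
width: 0.606
```

```bash
python3 - <<'E'
from h import *
k=pose();print(k[0],k[2]['width'])
goto((.560,.158,.29),60);goto((.560,.158,.135),60)
E
```

```text
[0.53524266 0.04031499 0.29632358] 0.6060785705477392
move [0.1888, 0.0097, 0.0675, 0.0021, -0.0042, 0.0] deg 1.7 mm 120
move [0.1887, 0.268, 0.0708, 0.0021, -0.0042, 0.0] deg 1.7 mm 201
```

Emit:
servo_tool(
  rows=[
    [[0.08,0,0.03,0,0,0],[0.16,0,0.055,0.001,0,0],[0.189,0.03,0.07,0.002,0,0],[0.189,0.11,0.07,0.002,0,0],[0.189,0.18,0.07,0.002,0,0],[0.189,0.24,0.07,0.002,0,0],[0.189,0.268,0.07,0.002,0,0],[0.189,0.268,0.07,0.002,0,0]],
  ],
)

```text
time_s: 33.5
eef_pos: [0.5593, 0.1577, 0.1335]
orientation: [0.617, -0.617, -0.345, 0.346]
wrist_force: [-0.5, 0.0, 0.6]
width: 0.605
```

Emit:
servo_tool(
  rows=[
    [[0,0,0,0,0,0],[0,0,0,0,0,0],[0,0,0,0,0,0],[0,-0.06,0,0,0,0],[0,-0.14,0,0,0,0],[0,-0.22,0,0,0,0],[0,-0.3,0,0,0,0]],
  ],
  hand=-0.5,
)

```text
time_s: 34.2
eef_pos: [0.5594, 0.1578, 0.3165]
orientation: [0.617, -0.617, -0.345, 0.346]
wrist_force: [1.1, 0.3, 0.4]
width: 0.749
```

Emit:
servo_tool(
  rows=[
    [[-0.07,-0.03,0.02,0,0,0],[-0.12,-0.03,0.1,0,0,0],[-0.17,-0.03,0.16,0,0,0],[-0.2,-0.03,0.2,0,0,0],[-0.2,-0.03,0.2,0,0,0],[-0.2,-0.03,0.2,0,0,0]],
  ],
)

```text
time_s: 34.8
eef_pos: [0.3942, 0.1182, 0.3357]
orientation: [-0.617, 0.617, 0.346, -0.345]
wrist_force: [1.3, 0.0, 0.2]
width: 0.75
```

```bash
python3 - <<'E'
from h import *
k=pose();print(k[0],k[2]['width'],k[2]['joints'])
C=cal("wrist");im=viewer.grab_frame("wrist");t=viewer.grab_frame("top")
u,v=proj("top",(.575,.154,.11)).astype(int); w,x=proj("wrist",(.575,.154,.11),C).astype(int); print(u,v,w,x)
a=cv2.resize(t[v-50:v+50,u-50:u+50],(400,400),interpolation=3); y0=max(0,min(x-80,224));x0=max(0,min(w-80,352)); b=cv2.resize(im[y0:y0+160,x0:x0+160],(400,400),interpolation=3)
cv2.imwrite("pics/bowl.png",np.hstack([a,b]))
E
```

```text
[0.39418787 0.1181611  0.3357435 ] 0.7497048575944152 [ 9.26355893e-02  5.19954752e-02 -3.00561892e-02  1.48734367e+00
 -3.20597666e-05  6.42426532e-01]
201 203 349 263
```

View pics/bowl.png

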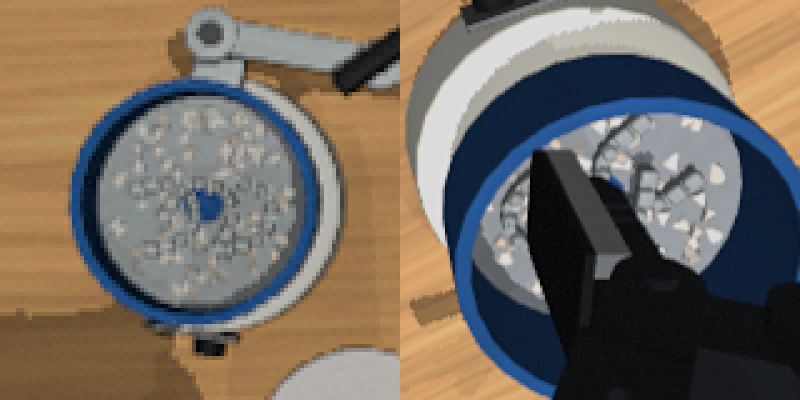

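```bash
python3 - <<'E'
from h import *
t=viewer.grab_frame("top");hsv=cv2.cvtColor(t,cv2.COLOR_BGR2HSV)
g=((hsv[...,2]>90)&(hsv[...,1]<70)).astype(np.uint8);n,l,st,ce=cv2.connectedComponentsWithStats(g)
for i in range(1,n):
    P=onz("top",ce[i],.007)
    if .38<P[0]<.66 and -.46<P[1]<-.1 and st[i][4]>5: print("mat bright",P.round(3),st[i])
for m in viewer.trace("lid_boss","top")[:1]:
    c=cv2.convexHull(max(cv2.findContours(m["pixels"].astype(np.uint8),0,1)[0],key=len))[:,0,:]
    P=np.array([onz("top",q,.014)[:2] for q in c],np.float32); print(m["score"],m["rect"],cv2.fitEllipse(P))
C=cal("wrist");im=viewer.grab_frame("wrist")
for m in viewer.mark_of("lid_boss","wrist")[:2]: print(m["score"],m["at"],onz("wrist",m["at"],.036,C))
for m in viewer.trace("lid_boss","wrist")[:1]:
    c=cv2.convexHull(max(cv2.findContours(m["pixels"].astype(np.uint8),0,1)[0],key=len))[:,0,:]
    P=np.array([onz("wrist",q,.012,C)[:2] for q in c],np.float32); print(m["score"],m["rect"],cv2.fitEllipse(P))
goto((.3795,.0494,.0225),None)
E
```

```text
0.79 [214.9, 235.8, 270.8, 293.6] ((0.38209620118141174, 0.048951178789138794), (0.16352170705795288, 0.16529622673988342), 0.9245510101318359)
0.8 [207.8, 165.3] [0.37811963 0.05288544 0.036     ]
0.81 [154.1, 105.3, 266.5, 213.9] ((0.37850314378738403, 0.050487861037254333), (0.16445712745189667, 0.1663893759250641), 14.266105651855469)
move [-0.1106, 0.5199, -0.0388, 0.0, 0.0, 0.0] deg 0.0 mm 320
```

Emit:
servo_tool(
  rows=[
    [[-0.06,0.05,-0.02,0,0,0],[-0.11,0.12,-0.039,0,0,0],[-0.11,0.2,-0.039,0,0,0],[-0.11,0.28,-0.039,0,0,0],[-0.11,0.36,-0.039,0,0,0],[-0.11,0.44,-0.039,0,0,0],[-0.11,0.49,-0.039,0,0,0],[-0.11,0.5,-0.039,0,0,0]],
  ],
  hand=-1,
)

```text
time_s: 35.95
eef_pos: [0.378, 0.0498, 0.032]
orientation: [0.618, -0.616, -0.343, 0.347]
wrist_force: [0.1, 0.7, 0.1]
width: 0.999
```

```bash
python3 - <<'E'
from h import *
k=pose();print(k[0])
goto((.3788,.050,.0225),60)
E
```

```text
[0.37799822 0.0497557  0.03197792]
move [0.0011, 0.0158, -0.001, -0.0009, -0.0042, -0.0005] deg 1.6 mm 10
```

Emit:
servo_tool(
  rows=[
    [[0.001,0.008,-0.001,-0.001,0,0],[0.001,0.0155,-0.001,-0.001,0,0],[0.001,0.0155,-0.001,-0.001,0,0]],
  ],
)

```text
time_s: 36.25
eef_pos: [0.3794, 0.0499, 0.0232]
orientation: [-0.616, 0.618, 0.345, -0.346]
wrist_force: [0.6, 0.6, -0.3]
width: 1.004
```

Emit:
servo_tool(
  rows=[
    [[0,0,0,0,0,0],[0,0,0,0,0,0],[0,0,0,0,0,0],[0,0,0,0,0,0],[0,0,0,0,0,0],[0,0,0,0,0,0]],
  ],
  hand=1,
  squeeze=60,
)

```text
time_s: 36.85
eef_pos: [0.3797, 0.0499, 0.0239]
orientation: [-0.616, 0.618, 0.345, -0.346]
wrist_force: [-3.9, -1.4, 18.0]
width: 0.447
```

Emit:
servo_tool(
  rows=[
    [[0,-0.03,0,0,0,0],[0,-0.1,0,0,0,0],[0,-0.18,0,0,0,0],[0,-0.26,0,0,0,0],[0,-0.34,0,0,0,0],[0,-0.42,0,0,0,0],[0,-0.44,0,0,0,0],[0,-0.44,0,0,0,0]],
  ],
)

```text
time_s: 37.65
eef_pos: [0.3802, 0.0507, 0.2895]
orientation: [-0.615, 0.619, 0.346, -0.345]
wrist_force: [-0.2, 0.5, -4.0]
width: 0.444
```

```bash
python3 - <<'E'
from h import *
k=pose();print(k[0],k[2]['wrist_force'])
goto((.575,.1535,.28),60);goto((.575,.1535,.20),60)
E
```

```text
[0.38019531 0.0507211  0.28951718] [-0.18938508  0.52925823 -3.99110562]
move [0.3157, 0.0166, -0.1872, 0.0009, -0.0042, -0.0002] deg 1.5 mm 220
move [0.3159, 0.1499, -0.1865, 0.0009, -0.0042, -0.0002] deg 1.5 mm 238
```

Emit:
servo_tool(
  rows=[
    [[0.06,0,-0.035,0,0,0],[0.12,0,-0.07,0,0,0],[0.18,0,-0.105,0,0,0],[0.24,0,-0.14,0,0,0],[0.3,0,-0.175,0,0,0],[0.316,0.05,-0.187,0.001,0,0],[0.316,0.12,-0.187,0.001,0,0],[0.316,0.12,-0.187,0.001,0,0]],
  ],
)

```text
time_s: 38.45
eef_pos: [0.5719, 0.1532, 0.2112]
orientation: [0.619, -0.615, -0.341, 0.35]
wrist_force: [-1.2, 1.1, -3.2]
width: 0.448
```

```bash
python3 - <<'E'
from h import *
k=pose();print(k[0],k[2]['wrist_force'])
goto((.575,.1537,.18),60)
C=cal("wrist");im=viewer.grab_frame("wrist");cv2.imwrite("pics/w10.png",im)
for m in viewer.trace("lid_boss","wrist")[:1]:
    c=cv2.convexHull(max(cv2.findContours(m["pixels"].astype(np.uint8),0,1)[0],key=len))[:,0,:]
    P=np.array([onz("wrist",q,k[0][2]-.0095,C)[:2] for q in c],np.float32); print(m["score"],m["rect"],cv2.minEnclosingCircle(P),cv2.fitEllipse(P))
E
```

```text
[0.57190914 0.15315473 0.2112393 ] [-1.24140598  1.11214808 -3.22178586]
move [0.0039, 0.052, -0.0044, -0.0016, -0.0042, -0.0013] deg 1.7 mm 31
0.94 [95.8, 77.8, 413.9, 353.9] ((0.5700100064277649, 0.15364685654640198), 0.08199230581521988) ((0.5667431950569153, 0.1556520015001297), (0.15381695330142975, 0.1637667417526245), 150.2371063232422)
```

Emit:
servo_tool(
  rows=[
    [[0.004,0.01,-0.0044,-0.0016,0,-0.0013],[0.004,0.02,-0.0044,-0.0016,0,-0.0013],[0.004,0.03,-0.0044,-0.0016,0,-0.0013],[0.004,0.035,-0.0044,-0.0016,0,-0.0013],[0.004,0.04,-0.0044,-0.0016,0,-0.0013],[0.004,0.045,-0.0044,-0.0016,0,-0.0013],[0.004,0.051,-0.0044,-0.0016,0,-0.0013],[0.004,0.051,-0.0044,-0.0016,0,-0.0013]],
  ],
)

```text
time_s: 39.35
eef_pos: [0.5777, 0.154, 0.1867]
orientation: [-0.616, 0.618, 0.348, -0.343]
wrist_force: [-0.3, 0.1, -2.9]
width: 0.442
```

```bash
python3 - <<'E'
from h import *
k=pose();print(k[0],k[2]['wrist_force'],k[2]['moment'],k[2]['width'])
goto((.575,.1537,.179),60)
E
```

```text
[0.57765598 0.15395783 0.18667546] [-0.30441326  0.10822912 -2.90331112] [-0.00311526  0.02846705 -0.08129952] 0.44169265083077947
move [-0.0027, 0.0128, 0.0036, 0.0011, -0.0042, 0.0008] deg 1.6 mm 8
```

Emit:
servo_tool(
  rows=[
    [[-0.002,0.003,0.003,0.001,0,0.0008],[-0.0027,0.006,0.0036,0.001,0,0.0008],[-0.0027,0.009,0.0036,0.001,0,0.0008],[-0.0027,0.012,0.0036,0.001,0,0.0008],[-0.0027,0.012,0.0036,0.001,0,0.0008]],
  ],
)

```text
time_s: 39.85
eef_pos: [0.5751, 0.1537, 0.181]
orientation: [-0.617, 0.617, 0.346, -0.345]
wrist_force: [-6.8, -0.1, 17.5]
width: 0.442
```

```bash
python3 - <<'E'
from h import *
k=pose();print(k[0],k[2]['wrist_force'],k[2]['moment'],k[2]['width'])
goto((.575,.1537,.179),60)
E
```

```text
[0.57505434 0.15372723 0.18097939] [-6.76698265 -0.10475606 17.49174235] [-0.4297612   1.51383292 -0.04542693] 0.44215070713966026
move [-0.0001, 0.0033, 0.0001, 0.0003, -0.0042, 0.0002] deg 1.5 mm 2
```

Emit:
servo_tool(
  rows=[
    [[0,0,0,0,0,0],[0,0,0,0,0,0],[0,0,0,0,0,0],[0,0,0,0,0,0],[0,-0.05,0,0,0,0],[0,-0.12,0,0,0,0],[0,-0.2,0,0,0,0],[0,-0.24,0,0,0,0]],
  ],
  hand=-0.8,
)

```text
time_s: 40.65
eef_pos: [0.575, 0.1538, 0.3286]
orientation: [-0.616, 0.618, 0.347, -0.343]
wrist_force: [-0.6, -0.8, -0.7]
width: 0.9
```

Emit:
servo_tool(
  rows=[
    [[-0.05,0,0.03,0,0,0],[-0.05,0,0.05,0,0,0],[-0.05,0,0.05,0,0,0],[-0.05,0,0.05,0,0,0]],
  ],
)

```text
time_s: 41.05
eef_pos: [0.534, 0.1441, 0.3281]
orientation: [-0.616, 0.618, 0.347, -0.344]
wrist_force: [0.1, 0.2, 0.2]
width: 0.897
```

```bash
python3 - <<'E'
from h import *
C=cal("wrist");k=pose();im=viewer.grab_frame("wrist");cv2.imwrite("pics/w11.png",im);print(k[0],k[2]['joints'][5])
for m in viewer.trace("lid_boss","wrist")[:1]:
    c=cv2.convexHull(max(cv2.findContours(m["pixels"].astype(np.uint8),0,1)[0],key=len))[:,0,:]
    P=np.array([onz("wrist",q,.169,C)[:2] for q in c],np.float32); print(m["score"],m["rect"],cv2.minEnclosingCircle(P),cv2.fitEllipse(P))
for n,z in [("bar_grip",.244),("knob_grip",.26),("bar_pivot",.224)]:
    for m in viewer.mark_of(n,"wrist")[:2]: print(n,round(m["score"],2),np.round(m["at"]),onz("wrist",m["at"],z,C).round(4))
E
```

```text
[0.53396799 0.1441083  0.32805876] 0.6658960571160693
0.92 [200.9, 118.0, 366.8, 276.3] ((0.573830246925354, 0.15391355752944946), 0.0834461897611618) ((0.5741195678710938, 0.15416580438613892), (0.1649491786956787, 0.16569878160953522), 11.406716346740723)
bar_pivot 0.91 [329. 325.] [0.6823 0.1364 0.224 ]
```

View pics/w11.png

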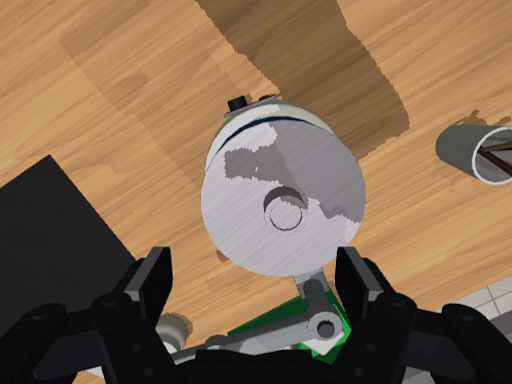

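```bash
python3 - <<'E'
from h import *
goto((.6445,-.0355,.32),168)
E
```

```text
move [-0.1589, 0.014, -0.313, 0.0003, 0.1958, 0.0009] deg 70.5 mm 211
```

Emit:
servo_tool(
  rows=[
    [[-0.02,0,-0.04,0,-0.022,0],[-0.04,0,-0.08,0,-0.044,0],[-0.06,0,-0.12,0,-0.066,0],[-0.08,0.0,-0.16,0,-0.088,0],[-0.1,0,-0.2,0,-0.11,0],[-0.12,0,-0.24,0,-0.132,0],[-0.14,0,-0.28,0,-0.154,0],[-0.159,0,-0.313,0,-0.176,0]],
  ],
  hand=0,
)

```text
time_s: 42.1
eef_pos: [0.6453, -0.0369, 0.3278]
orientation: [-0.341, 0.343, 0.62, -0.618]
wrist_force: [0.1, -0.2, 0.0]
width: 0.497
```

Emit:
servo_tool(
  rows=[
    [[0,0,0,0,-0.022,0],[0,0,0,0,-0.044,0],[0,0,0,0,-0.066,0],[0,0,0,0,-0.088,0],[0,0,0,0,-0.11,0],[0,0,0,0,-0.128,0],[0,0,0,0,-0.128,0],[0,0,0,0,-0.128,0]],
  ],
)

```text
time_s: 42.9
eef_pos: [0.6455, -0.0369, 0.3275]
orientation: [-0.072, 0.075, 0.704, -0.703]
wrist_force: [0.1, -0.0, -0.2]
width: 0.501
```

```bash
python3 - <<'E'
from h import *
C=cal("wrist");k=pose();im=viewer.grab_frame("wrist");cv2.imwrite("pics/w12.png",im);print(k[0],k[2]['joints'][5])
for n,z in [("bar_grip",.244),("knob_grip",.26),("bar_pivot",.224)]:
    for m in viewer.mark_of(n,"wrist")[:2]: print(n,round(m["score"],2),np.round(m["at"]),onz("wrist",m["at"],z,C).round(4))
goto((.6445,-.0355,.231),168)
E
```

```text
[ 0.64549191 -0.03693685  0.3275056 ] -1.5457447576317782
bar_grip 0.83 [250. 206.] [ 0.6487 -0.033   0.244 ]
knob_grip 0.8 [249. 286.] [0.6612 0.0253 0.26  ]
bar_pivot 0.93 [257. 359.] [0.6765 0.1304 0.224 ]
move [0.0026, 0.1612, -0.0017, 0.0002, 0.0004, -0.0007] deg 0.3 mm 97
```

View pics/w12.png

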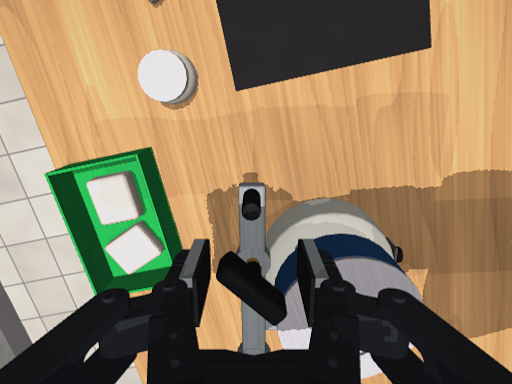

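Emit:
servo_tool(
  rows=[
    [[0,0.04,-0.003,0,0,0],[0,0.09,-0.003,0,0,0],[0,0.14,-0.003,0,0,0],[0,0.16,-0.003,0,0,0],[0,0.16,-0.003,0,0,0]],
  ],
)

```text
time_s: 43.6
eef_pos: [0.6453, -0.0349, 0.23]
orientation: [-0.073, 0.074, 0.704, -0.703]
wrist_force: [-0.3, 0.5, 0.1]
width: 0.501
```

Emit:
servo_tool(
  rows=[
    [[0,0,0,0,0,0],[0,0,0,0,0,0],[0,0,0,0,0,0]],
  ],
  hand=0.5,
)

```text
time_s: 43.9
eef_pos: [0.6457, -0.035, 0.2309]
orientation: [-0.072, 0.074, 0.704, -0.703]
wrist_force: [0.8, -1.0, 0.5]
width: 0.25
```

```bash
python3 arc.py -.9 8; python3 arc.py -.72 6
```

```text
[ 0.6457 -0.035   0.2309] [ 0.76428293 -1.02197022  0.54385018] 0.24980401153313117 -1.5434235812648966 0.17069149808345943
[np.float64(0.032), 0, np.float64(-0.002), 0, 0.0179, 0], [np.float64(0.063), 0, np.float64(-0.007), 0, 0.0358, 0], [np.float64(0.094), 0, np.float64(-0.016), 0, 0.0537, 0], [np.float64(0.124), 0, np.float64(-0.028), 0, 0.0716, 0], [np.float64(0.152), 0, np.float64(-0.044), 0, 0.0895, 0], [np.float64(0.178), 0, np.float64(-0.062), 0, 0.1074, 0], [np.float64(0.202), 0, np.float64(-0.084), 0, 0.1253, 0], [np.float64(0.223), 0, np.float64(-0.108), 0, 0.1432, 0], [ 0.6457 -0.035   0.2309] [ 0.76428293 -1.02197022  0.54385018] 0.24980401153313117 -1.5434235812648966 0.17069149808345943
[np.float64(0.034), 0, np.float64(-0.002), 0, 0.0191, 0], [np.float64(0.068), 0, np.float64(-0.008), 0, 0.0382, 0], [np.float64(0.1), 0, np.float64(-0.018), 0, 0.0573, 0], [np.float64(0.131), 0, np.float64(-0.032), 0, 0.0764, 0], [np.float64(0.161), 0, np.float64(-0.05), 0, 0.0955, 0], [np.float64(0.188), 0, np.float64(-0.071), 0, 0.1146, 0],
```

Emit:
servo_tool(
  rows=[
    [[0.032,0,-0.002,0,0.018,0],[0.063,0,-0.007,0,0.036,0],[0.094,0,-0.016,0,0.0537,0],[0.124,0,-0.028,0,0.0716,0],[0.152,0,-0.044,0,0.0895,0],[0.178,0,-0.062,0,0.1074,0],[0.202,0,-0.084,0,0.1253,0],[0.223,0,-0.108,0,0.1432,0]],
  ],
)

```text
time_s: 44.7
eef_pos: [0.528, 0.0562, 0.2314]
orientation: [-0.372, 0.375, 0.601, -0.6]
wrist_force: [2.5, -1.9, 0.6]
width: 0.252
```

Emit:
servo_tool(
  rows=[
    [[0.032,0,-0.002,0,0.018,0],[0.063,0,-0.007,0,0.036,0],[0.094,0,-0.016,0,0.0537,0],[0.124,0,-0.028,0,0.0716,0],[0.144,0,-0.038,0,0.085,0],[0.144,0,-0.038,0,0.085,0]],
  ],
)

```text
time_s: 45.3
eef_pos: [0.5104, 0.1449, 0.2319]
orientation: [-0.517, 0.52, 0.482, -0.479]
wrist_force: [0.5, -0.6, -0.1]
width: 0.251
```

```bash
python3 - <<'E'
from h import *
k=pose();print(k[0],k[2]['wrist_force'],k[2]['joints'][5])
goto((.5155,.1710,.231),78)
E
```

```text
[0.51044397 0.14493303 0.23186603] [ 0.46403229 -0.64678499 -0.05707147] 0.19931796086135006
move [0.044, 0.0015, -0.0051, 0.0009, 0.0212, 0.0002] deg 7.6 mm 27
```

Now ease the bar onto its stop, watching the force.

Emit:
servo_tool(
  rows=[
    [[0.012,0,-0.001,0,0.01,0],[0.024,0,-0.003,0,0.021,0],[0.034,0,-0.004,0,0.021,0],[0.04,0,-0.005,0,0.021,0],[0.044,0,-0.005,0,0.021,0],[0.044,0,-0.005,0,0.021,0]],
  ],
)

```text
time_s: 45.9
eef_pos: [0.5155, 0.1695, 0.232]
orientation: [-0.547, 0.551, 0.447, -0.445]
wrist_force: [-3.5, -12.3, 2.6]
width: 0.247
```

```bash
python3 - <<'E'
from h import *
k=pose();print(k[0],k[2]['wrist_force'],k[2]['joints'][5])
E
```

```text
[0.51548771 0.1695494  0.23198253] [ -3.46263431 -12.3144576    2.60792054] 0.3761012203482193
```

Emit:
servo_tool(
  rows=[
    [[-0.003,0,0,0,0,0],[-0.006,0,0,0,0,0],[-0.006,-0.06,0,0,0,0],[-0.006,-0.125,0,0,0,0],[-0.006,-0.125,0,0,0.022,0],[-0.006,-0.125,0,0,0.044,0],[-0.006,-0.125,0,0,0.066,0],[-0.006,-0.125,0,0,0.088,0]],
  ],
  hand=0.2,
)

```text
time_s: 46.7
eef_pos: [0.5144, 0.1663, 0.3071]
orientation: [-0.649, 0.652, 0.279, -0.276]
wrist_force: [-0.2, -0.1, 0.1]
width: 0.399
```

Emit:
servo_tool(
  rows=[
    [[0,0,0,0,0.022,0],[0,0,0,0,0.044,0],[0,0,0,0,0.066,0],[0,0,0,0,0.088,0],[0,0,0,0,0.11,0],[0,0,0,0,0.132,0],[0,0,0,0,0.154,0],[0,0,0,0,0.176,0]],
  ],
)

```text
time_s: 47.5
eef_pos: [0.5146, 0.1663, 0.3072]
orientation: [-0.699, 0.699, -0.105, 0.109]
wrist_force: [-1.1, -0.2, 0.5]
width: 0.406
```

```bash
python3 - <<'E'
from h import *
C=cal("wrist");k=pose();im=viewer.grab_frame("wrist");cv2.imwrite("pics/w13.png",im);print(k[0],k[2]['joints'][5])
for n,z in [("bar_grip",.244),("knob_grip",.26),("bar_pivot",.224)]:
    for m in viewer.mark_of(n,"wrist")[:2]: print(n,round(m["score"],2),np.round(m["at"]),onz("wrist",m["at"],z,C).round(4))
for m in viewer.trace("knob_grip","wrist")[:1]:
    ys,xs=np.nonzero(m["pixels"]);P=np.array([onz("wrist",q,.266,C)[:2] for q in zip(xs,ys)],np.float32)
    print(m["score"],m["rect"],cv2.minAreaRect(P)); v=np.linalg.eigh(np.cov(P.T))[1][:,1]; print("wing deg",np.degrees(np.arctan2(v[1],v[0]))%180,P.mean(0))
goto((.575,.1537,.30),-55);goto((.575,.1537,.243),-55)
E
```

```text
[0.51456427 0.16628768 0.30721031] 2.037966196470109
bar_grip 0.85 [252. 210.] [0.5134 0.1656 0.244 ]
bar_grip 0.51 [437. 292.] [0.6265 0.0616 0.244 ]
knob_grip 0.72 [349. 210.] [0.5741 0.1531 0.26  ]
bar_pivot 0.57 [486. 173.] [0.6828 0.1349 0.224 ]
0.76 [306.6, 163.8, 400.0, 255.4] ((0.5723056793212891, 0.1571580469608307), (0.06360293179750443, 0.031419530510902405), 35.292877197265625)
wing deg 35.18116628151324 [0.5747008 0.1563122]
move [0.1025, 0.0126, 0.0093, -0.0003, 0.1059, 0.001] deg 38.1 mm 62
move [0.1018, 0.1076, 0.0093, -0.0003, 0.1059, 0.001] deg 38.1 mm 89
```

View pics/w13.png

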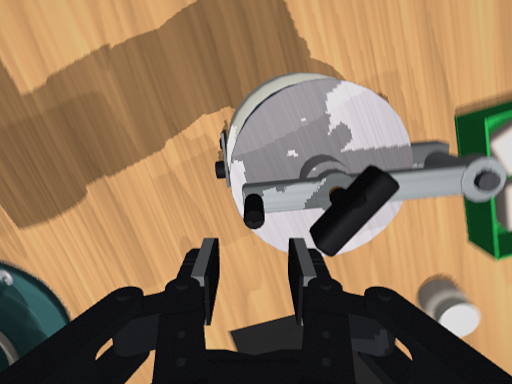

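Emit:
servo_tool(
  rows=[
    [[0.05,0,0.004,0,0.022,0],[0.1,0,0.009,0,0.044,0],[0.102,0,0.009,0,0.066,0],[0.102,0,0.009,0,0.088,0],[0.102,0,0.009,0,0.106,0.001],[0.102,0.05,0.009,0,0.106,0.001],[0.102,0.107,0.009,0,0.106,0.001],[0.102,0.107,0.009,0,0.106,0.001]],
  ],
)

```text
time_s: 48.55
eef_pos: [0.5732, 0.1532, 0.2398]
orientation: [-0.627, 0.628, -0.328, 0.324]
wrist_force: [-0.1, 0.9, 0.0]
width: 0.398
```

Emit:
servo_tool(
  rows=[
    [[0,0,0,0,0,0],[0,0,0,0,0,0],[0,0,0,0,0,0],[0,0,0,0,0,0],[0,0,0,0,0,0]],
  ],
  hand=1,
  squeeze=40,
)

```text
time_s: 49.05
eef_pos: [0.5738, 0.1526, 0.241]
orientation: [-0.627, 0.628, -0.327, 0.325]
wrist_force: [1.4, -5.4, -6.4]
width: 0.182
```

```bash
python3 - <<'E'
from h import *
k=pose();print(k[0],k[2]['wrist_force'],k[2]['moment'],k[2]['width'],k[2]['joints'][5])
E
```

```text
[0.57379288 0.15258776 0.24102795] [ 1.36697089 -5.3928808  -6.37294677] [-0.95452327 -0.2601199  -0.02644243] 0.18156745059028984 2.651055702777614
```

Emit:
servo_tool(
  rows=[
    [[0,0.0004,0,0,-0.022,0],[0,0.0008,0,0,-0.044,0],[0,0.0012,0,0,-0.066,0],[0,0.0016,0,0,-0.088,0],[0,0.002,0,0,-0.11,0],[0,0.0024,0,0,-0.132,0],[0,0.0027,0,0,-0.154,0],[0,0.003,0,0,-0.176,0]],
  ],
)

```text
time_s: 49.85
eef_pos: [0.5754, 0.1516, 0.2395]
orientation: [-0.704, 0.706, 0.054, -0.055]
wrist_force: [10.8, -6.0, -21.1]
width: 0.177
```

Emit:
servo_tool(
  rows=[
    [[0,0.0004,0,0,-0.022,0],[0,0.0008,0,0,-0.044,0],[0,0.0012,0,0,-0.066,0],[0,0.0016,0,0,-0.088,0],[0,0.002,0,0,-0.11,0],[0,0.0024,0,0,-0.132,0],[0,0.0027,0,0,-0.154,0],[0,0.003,0,0,-0.176,0]],
  ],
)

```text
time_s: 50.65
eef_pos: [0.5769, 0.1514, 0.2379]
orientation: [-0.569, 0.571, 0.418, -0.419]
wrist_force: [12.4, -1.2, -22.4]
width: 0.184
```

```bash
python3 - <<'E'
from h import *
k=pose();print(k[0],k[2]['wrist_force'],k[2]['moment'],k[2]['width'],k[2]['joints'][5])
goto((.5748,.1535,.2365),None)
E
```

```text
[0.57694314 0.15143861 0.23787405] [ 12.39868393  -1.23380278 -22.43504663] [ 0.01865778 -2.58701754 -0.13341416] 0.18385795882099168 0.4258665176302941
move [0.0022, 0.0023, 0.0044, 0.0, 0.0, 0.0] deg 0.0 mm 3
```

Emit:
servo_tool(
  rows=[
    [[0.0005,0.002,0.001,0,-0.022,0],[0.001,0.0026,0.002,0,-0.044,0],[0.0015,0.003,0.003,0,-0.066,0],[0.002,0.0036,0.0035,0,-0.088,0],[0.0022,0.004,0.004,0,-0.11,0],[0.0022,0.0044,0.0044,0,-0.132,0],[0.0022,0.0048,0.0044,0,-0.154,0],[0.0022,0.005,0.0044,0,-0.176,0]],
  ],
)

```text
time_s: 51.45
eef_pos: [0.5767, 0.1535, 0.2359]
orientation: [0.262, -0.264, -0.656, 0.657]
wrist_force: [9.9, 0.3, -13.9]
width: 0.18
```

```bash
python3 - <<'E'
from h import *
k=pose();print(k[0],k[2]['wrist_force'],k[2]['moment'],k[2]['width'],k[2]['joints'][5])
goto((.5748,.1535,.235),None)
E
```

```text
[0.5767414  0.15353106 0.23594311] [  9.92236549   0.25101296 -13.87113202] [ 0.11724309 -2.19975428 -0.0955025 ] 0.18041052568470792 -0.682936706401703
move [0.0023, 0.0016, 0.0023, 0.0, 0.0, 0.0] deg 0.0 mm 2
```

Emit:
servo_tool(
  rows=[
    [[0,0.001,0,0,-0.02,0],[0,0.0016,0,0,-0.04,0],[0,0.002,0,0,-0.06,0],[0,0.0022,0,0,-0.078,0],[0,0.0022,0,0,-0.078,0]],
  ],
)

```text
time_s: 51.95
eef_pos: [0.5763, 0.1539, 0.2351]
orientation: [0.094, -0.096, -0.7, 0.701]
wrist_force: [-4.2, 3.1, -10.0]
width: 0.178
```

```bash
python3 - <<'E'
from h import *
k=pose();print(k[0],k[2]['wrist_force'],k[2]['moment'],k[2]['width'],k[2]['joints'][5])
E
```

```text
[0.57631737 0.15389724 0.23506009] [-4.20060548  3.12811899 -9.98123227] [0.80588447 0.86786484 0.08513554] 0.17775466167859585 -1.175794727751684
```

Emit:
servo_tool(
  rows=[
    [[0,0.0003,0,0,-0.008,0],[0,0.0005,0,0,-0.016,0],[0,0.0005,0,0,-0.016,0]],
  ],
)

```text
time_s: 52.25
eef_pos: [0.5761, 0.154, 0.235]
orientation: [0.06, -0.061, -0.704, 0.705]
wrist_force: [-3.1, 1.2, -12.3]
width: 0.18
```

```bash
python3 - <<'E'
from h import *
k=pose();print(k[0],k[2]['wrist_force'],k[2]['moment'],k[2]['width'],k[2]['joints'][5],np.degrees(np.arctan2(*pose()[1].as_matrix()[[1,0],0])))
E
```

```text
[0.57608424 0.15397656 0.23497316] [ -3.06929268   1.23211469 -12.34608744] [ 0.36894766  0.60872677 -0.23507655] 0.18024852521598214 -1.2745836504051646 170.22716926061483
```

Emit:
servo_tool(
  rows=[
    [[0,0,0,0,0,0],[0,0,0,0,0,0],[0,0,0,0,0,0],[0,-0.06,0,0,0,0],[0,-0.14,0,0,0,0],[0.03,-0.21,-0.0,0,0,0],[0.1,-0.21,0,0,0,0],[0.1,-0.21,0,0,0,0]],
  ],
  hand=0.2,
)

```text
time_s: 53.05
eef_pos: [0.514, 0.165, 0.3634]
orientation: [0.059, -0.062, -0.704, 0.705]
wrist_force: [0.0, -0.3, 0.4]
width: 0.399
```

```bash
python3 - <<'E'
from h import *
C=cal("wrist");k=pose();im=viewer.grab_frame("wrist");print(k[0],k[2]['wrist_force'])
for n,z in [("bar_grip",.244),("knob_grip",.2535),("bar_pivot",.224)]:
    for m in viewer.mark_of(n,"wrist")[:2]: print(n,round(m["score"],2),np.round(m["at"]),onz("wrist",m["at"],z,C).round(4))
for m in viewer.trace("knob_grip","wrist")[:1]:
    ys,xs=np.nonzero(m["pixels"]);P=np.array([onz("wrist",q,.262,C)[:2] for q in zip(xs,ys)],np.float32)
    v=np.linalg.eigh(np.cov(P.T))[1][:,1]; print("wing deg",np.degrees(np.arctan2(v[1],v[0]))%180,P.mean(0))
t=viewer.grab_frame("top"); cv2.imwrite("pics/fin.png",np.hstack([im[60:360,100:500],cv2.resize(t[130:280,100:300],(400,300))]))
E
```

```text
[0.51403505 0.16504096 0.36344457] [ 0.00674782 -0.32123929  0.37379023]
bar_grip 0.61 [253. 186.] [0.5143 0.1647 0.244 ]
knob_grip 0.84 [174. 187.] [0.5778 0.1514 0.2535]
knob_grip 0.25 [256. 186.] [0.5114 0.1623 0.2535]
bar_pivot 0.78 [ 74. 173.] [0.6742 0.1302 0.224 ]
wing deg 77.85495933897637 [0.57239974 0.14899147]
```

View pics/fin.png

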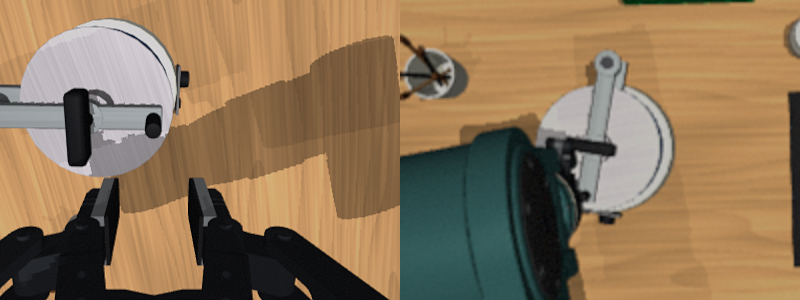

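The wing is back across the bar at 78°, against 73–75° at the start. The bar lies over the lid and the robot is clear, so I'm handing in.

```bash
python3 -c "
from station import robot
print(robot.finish_job())"
```

```text
the job is handed in; nothing more can be done
None
```

The bowl is loaded and clamped again, and the job is handed in at about 53 s; the interface gives no verdict. I slackened the knob clockwise by about 3.8 rad, swung the bar about 1.6 rad aside and laid the lid on the bench. I then put the three silver castings in the bowl, set the lid back, swung the bar to its stop and screwed the knob down until the torque rose.

**Last checks**
- **Castings:** before the lid went on, the mat held no silver castings and the castings showed on the chips in the bowl. They are hard to tell from the chips in that picture, and I could not look again once the lid was on.
- **Lid:** its centre is within 1 mm of where it started, and its measured diameter is unchanged, so it sits level.
- **Bar:** the pin is back within about 2 mm of its starting position.
- **Knob:** the wing is at 78°, against 73–75° in the two starting pictures, and the torque rose to about 0.24 N m at the end. That fits tight, but I could not read the joint value directly.
- **Bystanders:** I never reached for the plaster model, brush pot, jar or the purple and red look-alikes. I did not measure their positions again at the end.

The trained network missed the silver castings on the mat, so I found them by colour and shape fit instead.

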